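# Sort the bench leftovers into their trays

### The job

Tidy the near half of the bench by sorting its leftovers into the three shallow trays: the red-lidded and the teal-lidded paint pot into the blue tray, one upright in each compartment; the two pine offcuts into the wooden tray, one flat in each compartment, the same way up as now; and the roll of masking tape flat in the undivided grey tray. Keep the two paint pots upright all the time, and leave the yellow-lidded varnish pot and the flat green-lidded tin standing where they are.

Things in the scene. Friction and masses are not known exactly. Their poses are not given: they have to be found in the camera images.
- paint_red: loose screw-top paint pot, white body, red lid, 60 mm high; body 56 mm in diameter, lid 58 mm (the top 12 mm). Stands upright in the near half of the bench (similar pots at the far end, over 1 m from the robot, are scenery). 0.10 to 0.20 kg. Origin: centre of its underside, z up.
- paint_teal: loose screw-top paint pot, white body, teal (blue-green) lid, 62 mm high; body 56 mm in diameter, lid 58 mm (the top 12 mm). Stands upright in the near half of the bench (similar pots at the far end, over 1 m from the robot, are scenery). 0.10 to 0.20 kg. Origin: centre of its underside, z up.
- offcut_small: loose small pine offcut, a block 30 (its x) x 50 (its y) x 22 (z) mm, lying flat, 35 to 70 g. Origin: centre of its underside, z up.
- offcut_large: loose larger pine offcut, a block 60 (its x) x 45 (its y) x 30 (z) mm, lying flat, 35 to 70 g. Origin: centre of its underside, z up.
- masking_tape: loose roll of beige masking tape lying flat, 68 mm outer diameter, 24 mm high, with an open hole about 40 mm wide in the middle, 55 to 115 g. It can be gripped across its outside or by its ring wall (about 13 mm). Origin: centre of its underside, z along the roll's axis.
- blue_tray: tray of blue plastic, for paint pots, 174 mm long (its x axis), 90 mm wide (its y axis), 16 mm high in all; rounded walls 5 mm thick, floor 4 mm thick. It is fixed to the bench and does not move. Origin: centre of its underside, z up. A 5 mm cross wall, as high as the rim, parts it into two equal compartments, each 79.5 x 80 mm inside, centred 42.25 mm to either side of the origin along x.
- wood_tray: tray of pale wood, for offcuts, 174 mm long (its x axis), 90 mm wide (its y axis), 16 mm high in all; rounded walls 5 mm thick, floor 4 mm thick. It is fixed to the bench and does not move. Origin: centre of its underside, z up. A 5 mm cross wall, as high as the rim, parts it into two equal compartments, each 79.5 x 80 mm inside, centred 42.25 mm to either side of the origin along x.
- grey_tray: tray of grey painted metal, for tape, 174 mm long (its x axis), 90 mm wide (its y axis), 16 mm high in all; rounded walls 5 mm thick, floor 4 mm thick. It is fixed to the bench and does not move. Origin: centre of its underside, z up. It is undivided, 164 x 80 mm inside.
- varnish_pot: loose screw-top varnish pot with a yellow lid, 66 mm in diameter, 75 mm high: not to be moved. Origin: centre of its underside.
- nail_tin: loose flat round tin with a dark green lid, 68 mm in diameter, 32 mm high: not to be moved. Origin: centre of its underside. It stands just beyond the handle of the green bench vice, which is fixed, 140 mm high, and in the way of low crossings from left to right; the drawer unit at the far left is 160 mm high. Loose things stand on the bench top (height 0) or on the 2 mm orange mat.
Not all that is in view belongs to the job. There is more than one size of the masking_tape; the one meant has the size given above.

How it is judged:
At the end, for the whole second after the job is handed in: Pots one per compartment of the blue tray, offcuts one per compartment of the wooden tray, tape in the grey tray; all upright or flat, right way up within 0.1 rad, undersides less than 3.5 mm above the tray floor (not on a wall), at rest (under 10 mm/s) (((x of paint_red in the frame of blue_tray between -0.06225 and -0.02225 m and y of paint_red in the frame of blue_tray between -0.02 and 0.02 m and z of paint_red in the frame of blue_tray between 0.001 and 0.0075 m and angle between each of paint_red, paint_teal's own z axis and vertical below 0.1 rad and x of paint_teal in the frame of blue_tray between 0.02225 and 0.06225 m and y of paint_teal in the frame of blue_tray between -0.02 and 0.02 m and z of paint_teal in the frame of blue_tray between 0.001 and 0.0075 m) or (x of paint_red in the frame of blue_tray between 0.02225 and 0.06225 m and y of paint_red in the frame of blue_tray between -0.02 and 0.02 m and z of paint_red in the frame of blue_tray between 0.001 and 0.0075 m and angle between each of paint_red, paint_teal's own z axis and vertical below 0.1 rad and x of paint_teal in the frame of blue_tray between -0.06225 and -0.02225 m and y of paint_teal in the frame of blue_tray between -0.02 and 0.02 m and z of paint_teal in the frame of blue_tray between 0.001 and 0.0075 m)) and ((x of offcut_small in the frame of wood_tray between -0.07625 and -0.00825 m and y of offcut_small in the frame of wood_tray between -0.032 and 0.032 m and z of offcut_small in the frame of wood_tray between 0.001 and 0.0075 m and angle between each of offcut_small, offcut_large's own z axis and vertical below 0.1 rad and x of offcut_large in the frame of wood_tray between 0.00825 and 0.07625 m and y of offcut_large in the frame of wood_tray between -0.032 and 0.032 m and z of offcut_large in the frame of wood_tray between 0.001 and 0.0075 m) or (x of offcut_small in the frame of wood_tray between 0.00825 and 0.07625 m and y of offcut_small in the frame of wood_tray between -0.032 and 0.032 m and z of offcut_small in the frame of wood_tray between 0.001 and 0.0075 m and angle between each of offcut_small, offcut_large's own z axis and vertical below 0.1 rad and x of offcut_large in the frame of wood_tray between -0.07625 and -0.00825 m and y of offcut_large in the frame of wood_tray between -0.032 and 0.032 m and z of offcut_large in the frame of wood_tray between 0.001 and 0.0075 m)) and x of masking_tape in the frame of grey_tray between -0.056 and 0.056 m and y of masking_tape in the frame of grey_tray between -0.015 and 0.015 m and z of masking_tape in the frame of grey_tray between 0.001 and 0.0075 m and angle between masking_tape's own z axis and vertical below 0.1 rad and linear speed of each of paint_red, paint_teal, offcut_small, offcut_large, masking_tape below 0.01 m/s); the robot touches nothing.
It fails at once if the yellow-lidded varnish pot is moved by more than 20 mm (distance of varnish_pot from where it was at the start of the episode above 0.02 m).
It fails at once if the green-lidded tin is moved by more than 20 mm (distance of nail_tin from where it was at the start of the episode above 0.02 m).
It fails at once if the red-lidded paint pot is tipped by more than 0.6 rad (angle between paint_red's own z axis and vertical above 0.6 rad).
It fails at once if the teal-lidded paint pot is tipped by more than 0.6 rad (angle between paint_teal's own z axis and vertical above 0.6 rad).
It also fails if it takes over 128 s, if anything falls off the work surface, if the arm or the gripper's body presses on something with over 40 N, if the wrist force passes 120 N, or if a joint passes its speed limit or range.

### The arm

A 6-joint arm with a two-finger parallel gripper is mounted at the origin on a cart in front of the work surface, level with it; the furniture and walls round the work are solid. World frame = base frame: x ahead of the robot, y to its left, z up, the work surface at z = 0. Lengths are in m, angles in rad, forces in N, time in s.
With the tool pointing down it reaches from about 0.25 to 0.775 m from the base axis. Payload 8.9 kg.
Tool frame: the origin (TCP) lies between the finger pads; the fingertips stand arm.nose_length ahead of it and the grasp point (between the pads) lies 2 mm behind it (arm.nose_length is the distance from the TCP to the fingertips, in m); z points along the fingers, y is the line along which they close (so a half turn about z gives the same grasp; the last joint's range is limited). The gripper opens to 85 mm and grips with 20 to 120 N. Pads are 22 mm wide; open, the fingers measure 114 mm over their backs; the gripper's body (76 mm by 85 mm) begins 54 mm behind the grasp point. The pads swing forward as they close: fully open they stand 13 mm farther back than shut.
Start: joints at [-1.35, 0.291, -0.153, 1.127, 0, 1.431], TCP at [0.185, -0.491, 0.248] pointing down, gripper open.
Joint ranges: [-2.52, 2.52], [-0.91, 1.74], [-1.3, 1.37], [-1.96, 2.02], [-1.52, 1.47], [-3.14, 3.14]. Speed limits (rad/s): [2.22, 2.22, 2.79, 3.14, 3.14, 3.14].

### API

Orientations are given as a 3x3 rotation matrix whose columns are the frame's x, y, z axes.
In Python, from plant import readout, eyes, arm gives the robot as it stands.
- The arm moves only by the tool drive_tool, never from a script. Its argument "commands" is a list of rows, each a list of 3 entries, a list of its own where there are three numbers: the turn, a rotation vector about the tool's x, y, z in rad, then the shift along the tool's x, y, z in mm, then the closure, from -1 (fully open) to 1 (shut). A call has 1 to 5 rows; each row is the pose to reach, as a shift and turn from the pose commanded when the call began, along the tool's axes at that moment; what a row does not reach only later rows make up. A row lasts 1/12 s, in which the tool goes at most 41.7 mm and 7.16 degrees, less where a joint would pass 70% of its speed; a pose out of reach is approached as far as the arm can. A call with a gripper value outside its range is refused whole. The fingers move at their own pace and stop on an object; "newtons" is the grip in N (left out, the last holds). Time passes only in rows, so rows that repeat a pose let the fingers close. It gives the time, the measured TCP pose, the force, the opening and the grip force at its end, in the units of the state.
- readout.read_state(): the state, without advancing time (a new reading comes with each control period).
- eyes.read_camera(name): name is "scene" or "top" or "wrist"; returns the picture (384x512x3 uint8, blue, green, red); there is no depth.
- eyes.camera_model(name): a dict with "fov_y" (degrees; the focal length in pixels is half the picture's height over the tangent of half this angle, whatever the lens; pixels are square), "cx", "cy" (the principal point, pixels), "dist_coeffs" ([k1, k2, p1, p2, k3] as OpenCV has them; the pictures are not rectified), "pose" (4x4, takes a point from camera to world coordinates); the wrist camera has in their place "hand_eye" (4x4, takes a point from camera to tool coordinates, whose origin is the TCP and whose axes are the flange's). Camera axes: x right, y down, z forward; pixel columns grow to the right and rows downward; lengths in m; the calibration is good to about 2 mm. A picture is of the moment at which its call begins: read the wrist's pose just before it. camera_model takes no time and is no camera call.
- arm.finish_job(): hands the job in; it is judged then, once.
The state is a dict: "t": time; "qpos": joint angles; "qvel": joint speeds; "joint_efforts": joint torques, N m; "tool_pos": TCP position; "tcp_rot": TCP orientation; "force": force on the tool from outside, world axes, zero at the start; "ft_torque": the same for the moment, N m; "grip_width": opening from 0.0 (shut) to 1.0 (fully open); "grip_force": force on a finger pad.
Only numpy, scipy, OpenCV 4.12 (cv2) and the standard library are available. Lean on these libraries where they do the work, as an engineer would, in place of code of your own. Each camera call takes 0.05 s, during which the arm holds its last target. There are 200 camera calls.

## Working session

There is one attempt and no reset: what is moved stays moved. The work goes in short steps, Python scripts to look and compute and a tool call to move; the robot and the scene stay as the last step left them, time stands still between calls to the robot, and variables do not carry over. Pictures are saved under pics/ and viewed, at most 14 in all, crops included, and the job is handed in when it is done.

Besides the shell and the picture viewer there is one more tool, called after "Request:" by a JSON object that holds its "name" and its "arguments", one argument or row to a line. drive_tool: Moves the arm, as the interface text tells. Its arguments: {"type":"object","properties":{"commands":{"type":"array","items":{"type":"array"}},"newtons":{"type":"number"}},"required":["commands"]}

```bash
ls; mkdir -p pics; cat > h.py <<'E'
import numpy as np, cv2
from plant import readout, eyes, arm
def K(m):
    f=192/np.tan(np.radians(m["fov_y"])/2)
    return np.array([[f,0,m["cx"]],[0,f,m["cy"]],[0,0,1.]]), np.array(m["dist_coeffs"],float)
def pose(name,s=None):
    m=eyes.camera_model(name)
    if name!="wrist": return m,np.array(m["pose"])
    s=s or readout.read_state()
    T=np.eye(4);T[:3,:3]=s["tcp_rot"];T[:3,3]=s["tool_pos"]
    return m,T@np.array(m["hand_eye"])
def px2w(name,pts,z,s=None):
    m,P=pose(name,s);k,d=K(m)
    u=cv2.undistortPoints(np.array(pts,float).reshape(-1,1,2),k,d).reshape(-1,2)
    r=np.c_[u,np.ones(len(u))]@P[:3,:3].T; z=np.broadcast_to(z,len(u))
    return P[:3,3]+r*((z-P[2,3])/r[:,2])[:,None]
def w2px(name,pts,s=None):
    m,P=pose(name,s);k,d=K(m);Q=np.linalg.inv(P)
    return cv2.projectPoints(np.array(pts,float).reshape(-1,1,3),cv2.Rodrigues(Q[:3,:3])[0],Q[:3,3],k,d)[0].reshape(-1,2)
E
python3 - <<'E'
from h import *
np.set_printoptions(precision=3,suppress=True)
s=readout.read_state();print(s["tool_pos"],s["tcp_rot"],arm.nose_length,s["t"])
for n in("top","scene","wrist"):
    im=eyes.read_camera(n);cv2.imwrite(f"pics/{n}0.png",im)
    m,P=pose(n,s);print(n,m["fov_y"],m["dist_coeffs"],P[:3])
cv2.imwrite("pics/top0b.png",cv2.resize(cv2.imread("pics/top0.png"),(800,600),interpolation=cv2.INTER_CUBIC))
E
```

```text
pics
[ 0.185 -0.491  0.248] [[ 0.936  0.352 -0.   ]
 [ 0.352 -0.936  0.001]
 [ 0.    -0.001 -1.   ]] 0.017 0.0
top 51.57576879171438 [-0.061  0.     0.     0.     0.   ] [[ 0.071 -0.976  0.207  0.354]
 [-0.998 -0.07   0.011  0.018]
 [ 0.004 -0.207 -0.978  1.097]]
scene 48.56047000499646 [-0.149  0.     0.     0.     0.   ] [[ 0.895 -0.27   0.355  0.046]
 [-0.446 -0.57   0.69  -0.957]
 [ 0.016 -0.776 -0.631  0.944]]
wrist 58.09450336980456 [-0.106  0.     0.     0.     0.   ] [[ 0.352 -0.902 -0.251  0.247]
 [-0.936 -0.339 -0.093 -0.467]
 [-0.001  0.267 -0.964  0.373]]
```

View pics/top0b.png

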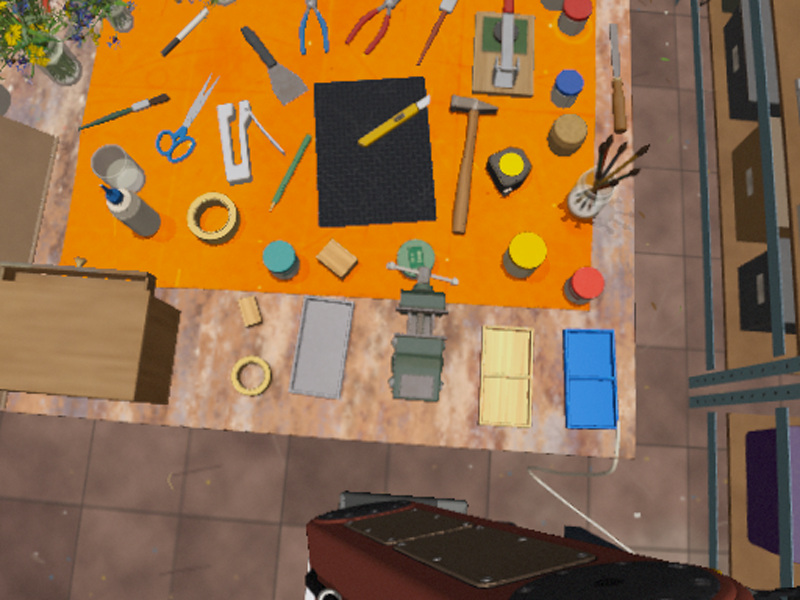

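View pics/scene0.png

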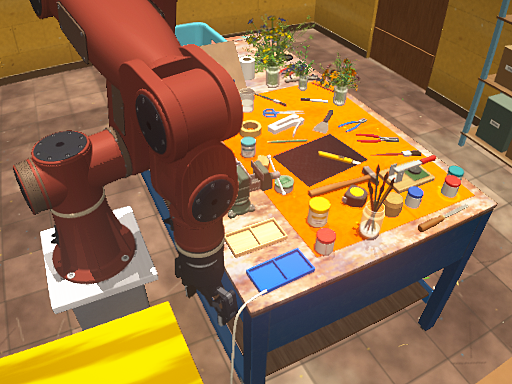

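The top view (800x600) shows these candidates:
- **Tape:** rings at (213,217) and (251,376).
- **Red lid:** (587,283), with a far one at (577,8).
- **Teal lid:** (281,259).
- **Offcuts:** (337,258) large, (249,311) small.
- **Leave in place:** varnish pot (528,250), tin (417,256).
- **Trays:** grey (322,347), wood (506,376), blue (590,379).

I'll measure these and make a crop of the two rings.

```bash
cat > m.py <<'E'
from h import *
np.set_printoptions(precision=3,suppress=True)
im=cv2.imread("pics/top0.png");hsv=cv2.cvtColor(im,cv2.COLOR_BGR2HSV)
def P(name,pts,z):print(name,px2w("top",np.array(pts,float)*.64,z)[:,:2].tolist() if 0 else px2w("top",np.array(pts,float)*.64,z)[:,:2].round(3).tolist())
P("tapeA 4 sides L R T B",[[187,217],[239,217],[213,192],[213,242]],.024)
P("tapeB",[[231,376],[271,376],[251,356],[251,396]],.024)
P("red",[[587,283]],.06);P("teal",[[281,259]],.062)
P("large corners",[[335,239],[357,260],[337,278],[316,258]],.031)
P("small corners",[[241,299],[253,295],[261,323],[249,327]],.022)
P("grey corners",[[306,297],[353,300],[339,398],[290,392]],.016)
P("wood corners",[[483,326],[531,326],[531,427],[479,425]],.016)
P("blue corners",[[565,329],[612,329],[616,428],[567,428]],.016)
P("varnish",[[528,250]],.075);P("tin",[[415,256]],.032);P("vice",[[390,290],[445,290],[440,400],[390,400]],.1)
c=im[115:275,100:420];cv2.imwrite("pics/crop0.png",cv2.resize(c,(800,400),interpolation=cv2.INTER_CUBIC))
E
python3 m.py
```

```text
tapeA 4 sides L R T B [[0.703, 0.437], [0.709, 0.341], [0.754, 0.396], [0.658, 0.382]]
tapeB [[0.421, 0.319], [0.426, 0.249], [0.458, 0.288], [0.39, 0.28]]
red [[0.621, -0.284]]
teal [[0.625, 0.247]]
large corners [[0.677, 0.161], [0.641, 0.118], [0.606, 0.151], [0.64, 0.191]]
small corners [[0.558, 0.319], [0.567, 0.298], [0.517, 0.278], [0.509, 0.298]]
grey corners [[0.571, 0.204], [0.571, 0.12], [0.398, 0.13], [0.402, 0.215]]
wood corners [[0.541, -0.112], [0.547, -0.197], [0.372, -0.203], [0.369, -0.113]]
blue corners [[0.546, -0.258], [0.552, -0.342], [0.379, -0.35], [0.374, -0.265]]
varnish [[0.668, -0.177]]
tin [[0.656, 0.016]]
vice [[0.576, 0.053], [0.582, -0.037], [0.403, -0.039], [0.397, 0.04]]
```

View pics/crop0.png

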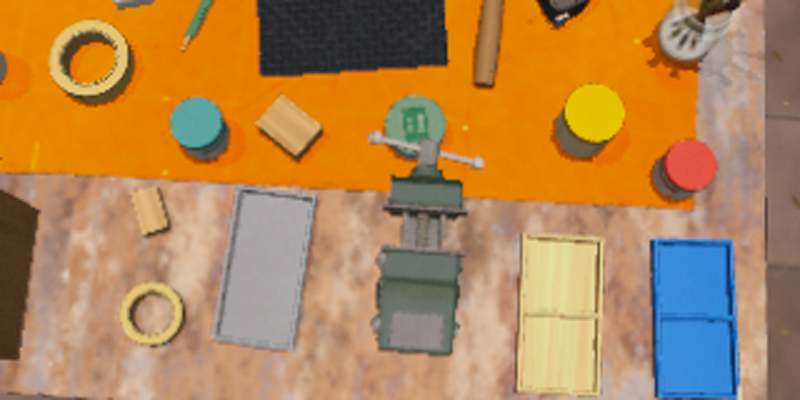

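The ring at crop (153,313) is about 69 mm across, so it is the one wanted. The far ring is about 96 mm, so it's a decoy. Red is at (0.621,-0.284), beside the varnish pot, so I'll close the fingers along a line at right angles to the varnish direction. Moving above red now.

Request:
{"name": "drive_tool", "arguments": {
  "commands": [
    [[0, 0, 0], [40, -3, 0], -1],
    [[0, 0, 0], [80, -6, 0], -1],
    [[0, 0, 0], [120, -9, 0], -1],
    [[0, 0, 0], [160, -13, 0], -1]
  ],
  "newtons": 40
}}

```text
t: 0.48
tool_pos: [0.3312, -0.422, 0.2481]
tcp_rot: [[0.936, 0.351, -0.0], [0.351, -0.936, 0.0], [-0.0, -0.0, -1.0]]
force: [0.4, -1.0, 0.6]
grip_width: 0.999
grip_force: 0.0
```

Request:
{"name": "drive_tool", "arguments": {
  "commands": [
    [[0, 0, 0], [40, -3, 0], -1],
    [[0, 0, 0], [80, -6, 0], -1],
    [[0, 0, 0], [120, -9, 0], -1],
    [[0, 0, 0], [160, -13, 0], -1]
  ]
}}

```text
t: 0.82
tool_pos: [0.4768, -0.3531, 0.2481]
tcp_rot: [[0.936, 0.352, -0.0], [0.352, -0.936, 0.0], [-0.0, -0.0, -1.0]]
force: [1.3, -1.7, -0.7]
grip_width: 1.0
grip_force: 0.0
```

Request:
{"name": "drive_tool", "arguments": {
  "commands": [
    [[0, 0, -0.12], [40, -3, 0], -1],
    [[0, 0, -0.24], [80, -6, 0], -1],
    [[0, 0, -0.36], [120, -9, 0], -1],
    [[0, 0, -0.4], [160, -13, 0], -1]
  ]
}}

```text
t: 1.15
tool_pos: [0.6219, -0.2846, 0.248]
tcp_rot: [[0.72, 0.694, -0.0], [0.694, -0.72, 0.0], [-0.0, -0.0, -1.0]]
force: [0.9, -0.9, 0.4]
grip_width: 1.001
grip_force: 0.0
```

Request:
{"name": "drive_tool", "arguments": {
  "commands": [
    [[0, 0, -0.12], [0, 0, 0], -1],
    [[0, 0, -0.24], [0, 0, 0], -1],
    [[0, 0, -0.36], [0, 0, 0], -1],
    [[0, 0, -0.4], [0, 0, 0], -1],
    [[0, 0, -0.4], [0, 0, 0], -1]
  ]
}}

```text
t: 1.57
tool_pos: [0.6203, -0.2857, 0.2477]
tcp_rot: [[0.398, 0.918, -0.001], [0.918, -0.398, 0.0], [0.0, -0.001, -1.0]]
force: [0.5, 0.0, -0.6]
grip_width: 0.998
grip_force: 0.0
```

```bash
cat >> h.py <<'E'
np.set_printoptions(precision=4,suppress=True)
def st():
    s=readout.read_state();R=np.array(s["tcp_rot"])
    print("t",round(s["t"],2),"pos",np.array(s["tool_pos"]),"hx",round(float(np.degrees(np.arctan2(R[1,0],R[0,0]))),1),"z",R[:,2],"w",s["grip_width"],"gf",s["grip_force"],"nose",arm.nose_length);return s
def go(x,y,z,s=None):
    s=s or readout.read_state();print("shift mm",(np.array(s["tcp_rot"]).T@(np.array([x,y,z])-s["tool_pos"])*1000).round(1))
def snap(fn):
    s=readout.read_state();im=eyes.read_camera("wrist");cv2.imwrite(f"pics/{fn}.png",im);return s,im
def blob(im,lo,hi,n=1):
    m=cv2.inRange(cv2.cvtColor(im,cv2.COLOR_BGR2HSV),np.array(lo),np.array(hi))
    m=cv2.morphologyEx(m,cv2.MORPH_OPEN,np.ones((3,3)))
    c=sorted(cv2.findContours(m,cv2.RETR_EXTERNAL,cv2.CHAIN_APPROX_NONE)[0],key=cv2.contourArea)[::-1][:n]
    return c
def circ(name,c,z,s=None):
    w=px2w(name,c.reshape(-1,2),z,s)[:,:2].astype(np.float32);(o,r)=cv2.minEnclosingCircle(w);return np.array(o),r
def rect(name,c,z,s=None):
    w=px2w(name,c.reshape(-1,2),z,s)[:,:2]
    o,wh,a=cv2.minAreaRect((w*1000).astype(np.float32));return np.array(o)/1000,np.array(wh),a
E
python3 - <<'E'
from h import *
s=st();s,im=snap("w1")
m,P=pose("wrist",s);print(P[:3])
for c in blob(im,(0,120,120),(8,255,255),3): print("red",cv2.contourArea(c),circ("wrist",c,.062,s))
for c in blob(im,(100,120,60),(125,255,255),1): print("blue",cv2.contourArea(c),rect("wrist",c,.016,s))
E
```

```text
t 1.57 pos [ 0.6203 -0.2857  0.2477] hx 66.6 z [-0.0008  0.0004 -1.    ] w 0.9978253896864988 gf 0.0 nose 0.017
[[ 0.9175 -0.3831 -0.1072  0.6464]
 [-0.3978 -0.8841 -0.2452 -0.2235]
 [-0.0009  0.2676 -0.9635  0.373 ]]
red 2845.5 (array([ 0.624 , -0.2832]), 0.02931317128241062)
blue 9484.0 (array([ 0.4657, -0.3043]), array([175.2923,  88.928 ]), 2.6425352096557617)
```

View pics/w1.png

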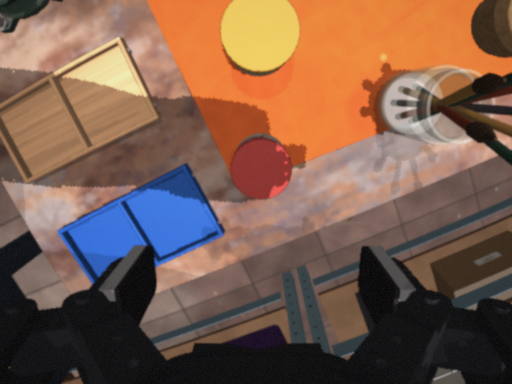

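The wrist view shows the red lid at (262,167) and the blue tray at (142,222), with the varnish at (260,30) and the brush jar at (430,105) both clear of the fingers. Red is at (0.624,-0.283). I'll descend and grip.

Request:
{"name": "drive_tool", "arguments": {
  "commands": [
    [[0, 0, 0], [4, 2, 0], -1],
    [[0, 0, 0], [4, 2, 40], -1],
    [[0, 0, 0], [4, 2, 80], -1],
    [[0, 0, 0], [4, 2, 120], -1],
    [[0, 0, 0], [4, 2, 160], -1]
  ]
}}

```text
t: 2.03
tool_pos: [0.6239, -0.2828, 0.0869]
tcp_rot: [[0.401, 0.916, 0.001], [0.916, -0.401, -0.0], [-0.0, 0.001, -1.0]]
force: [0.9, -0.1, 0.2]
grip_width: 0.997
grip_force: 0.0
```

Request:
{"name": "drive_tool", "arguments": {
  "commands": [
    [[0, 0, 0], [0, 0, 25], -1],
    [[0, 0, 0], [0, 0, 45], -1],
    [[0, 0, 0], [0, 0, 54], -1],
    [[0, 0, 0], [0, 0, 54], -0.3],
    [[0, 0, 0], [0, 0, 54], 0.4]
  ]
}}

```text
t: 2.45
tool_pos: [0.6242, -0.2831, 0.0349]
tcp_rot: [[0.4, 0.916, 0.0], [0.916, -0.4, -0.0], [-0.0, 0.0, -1.0]]
force: [0.9, -0.1, -0.1]
grip_width: 0.751
grip_force: 0.0
```

Request:
{"name": "drive_tool", "arguments": {
  "commands": [
    [[0, 0, 0], [0, 0, 0], 1],
    [[0, 0, 0], [0, 0, 0], 1],
    [[0, 0, 0], [0, 0, 0], 1],
    [[0, 0, 0], [0, 0, 0], 1],
    [[0, 0, 0], [0, 0, 0], 1]
  ],
  "newtons": 40
}}

```text
t: 2.87
tool_pos: [0.6248, -0.2836, 0.0359]
tcp_rot: [[0.4, 0.917, 0.002], [0.917, -0.4, -0.001], [-0.0, 0.003, -1.0]]
force: [0.0, 0.9, 6.4]
grip_width: 0.664
grip_force: 42.8
```

Request:
{"name": "drive_tool", "arguments": {
  "commands": [
    [[0, 0, 0], [0, 0, -20], 1],
    [[0, 0, 0], [0, 0, -50], 1],
    [[0, 0, 0], [0, 0, -60], 1],
    [[0, 0, 0], [-10, -17, -60], 1],
    [[0, 0, 0], [-22, -38, -60], 1]
  ]
}}

```text
t: 3.28
tool_pos: [0.5816, -0.2884, 0.0954]
tcp_rot: [[0.398, 0.917, 0.003], [0.917, -0.398, -0.002], [-0.0, 0.004, -1.0]]
force: [-0.5, 0.3, -1.2]
grip_width: 0.668
grip_force: 43.1
```

Request:
{"name": "drive_tool", "arguments": {
  "commands": [
    [[0, 0, 0], [-18, -31, 0], 1],
    [[0, 0, 0], [-37, -64, 0], 1],
    [[0, 0, 0], [-56, -97, 0], 1],
    [[0, 0, 0], [-72, -125, 0], 1],
    [[0, 0, 0], [-79, -137, 0], 1]
  ]
}}

```text
t: 3.7
tool_pos: [0.4191, -0.3051, 0.0942]
tcp_rot: [[0.401, 0.916, -0.002], [0.916, -0.401, 0.001], [-0.0, -0.002, -1.0]]
force: [0.7, -0.7, -1.3]
grip_width: 0.664
grip_force: 43.2
```

Request:
{"name": "drive_tool", "arguments": {
  "commands": [
    [[0, 0, 0], [0, 0, 0], 1],
    [[0, 0, 0], [0, 0, 20], 1],
    [[0, 0, 0], [0, 0, 40], 1],
    [[0, 0, 0], [0, 0, 48], 1]
  ]
}}

```text
t: 4.03
tool_pos: [0.423, -0.3052, 0.0447]
tcp_rot: [[0.4, 0.917, -0.001], [0.917, -0.4, 0.001], [0.001, -0.001, -1.0]]
force: [-0.4, 0.5, -0.5]
grip_width: 0.661
grip_force: 43.2
```

```bash
python3 - <<'E'
from h import *
s=st();s,im=snap("w2"); go(.4235,-.3062,.040,s)
E
```

```text
t 4.03 pos [ 0.423  -0.3052  0.0447] hx 66.5 z [-0.0006  0.0009 -1.    ] w 0.6614727144203035 gf 43.16161751747131 nose 0.017
shift mm [-0.7  0.8  4.6]
```

View pics/w2.png

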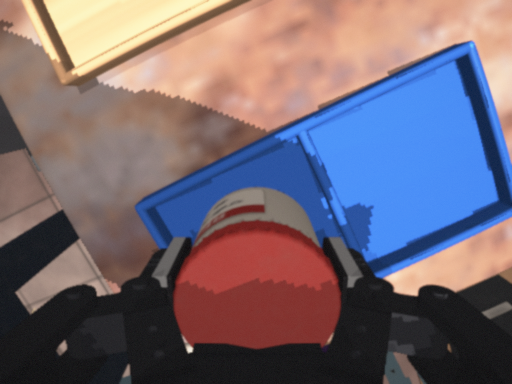

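Red is held at (258,280) over the near blue compartment, clear of the cross wall at (320,180). I'll lower, release and rise.

Request:
{"name": "drive_tool", "arguments": {
  "commands": [
    [[0, 0, 0], [0, 0, 2], 1],
    [[0, 0, 0], [0, 0, 4], 1],
    [[0, 0, 0], [0, 0, 5], 1],
    [[0, 0, 0], [0, 0, 6], 1],
    [[0, 0, 0], [0, 0, 6], 1]
  ]
}}

```text
t: 4.5
tool_pos: [0.4234, -0.3059, 0.0407]
tcp_rot: [[0.399, 0.917, 0.001], [0.917, -0.399, -0.001], [-0.0, 0.001, -1.0]]
force: [-0.6, -0.2, -1.6]
grip_width: 0.664
grip_force: 43.2
```

Request:
{"name": "drive_tool", "arguments": {
  "commands": [
    [[0, 0, 0], [0, 0, 0], 0],
    [[0, 0, 0], [0, 0, 0], -0.5],
    [[0, 0, 0], [0, 0, 0], -1],
    [[0, 0, 0], [0, 0, 0], -1],
    [[0, 0, 0], [0, 0, 0], -1]
  ]
}}

```text
t: 4.92
tool_pos: [0.4231, -0.3057, 0.0404]
tcp_rot: [[0.4, 0.917, 0.0], [0.917, -0.4, -0.0], [-0.0, 0.0, -1.0]]
force: [0.3, 0.3, 0.1]
grip_width: 1.002
grip_force: 0.0
```

Request:
{"name": "drive_tool", "arguments": {
  "commands": [
    [[0, 0, 0], [0, 0, -20], -1],
    [[0, 0, 0], [0, 0, -50], -1],
    [[0, 0, 0], [0, 0, -90], -1],
    [[0, 0, 0], [0, 0, -130], -1],
    [[0, 0, 0], [0, 0, -170], -1]
  ]
}}

```text
t: 5.33
tool_pos: [0.4226, -0.3053, 0.2122]
tcp_rot: [[0.4, 0.917, -0.0], [0.917, -0.4, 0.0], [0.0, -0.0, -1.0]]
force: [1.4, -1.1, -0.5]
grip_width: 1.0
grip_force: 0.0
```

Request:
{"name": "drive_tool", "arguments": {
  "commands": [
    [[0, 0, 0], [0, 0, -30], -1],
    [[0, 0, 0], [0, 0, -40], -1],
    [[0, 0, 0], [0, 0, -40], -1]
  ]
}}

```text
t: 5.58
tool_pos: [0.4242, -0.3067, 0.2531]
tcp_rot: [[0.399, 0.917, 0.004], [0.917, -0.399, -0.004], [-0.002, 0.005, -1.0]]
force: [0.7, -0.2, -0.3]
grip_width: 1.006
grip_force: 0.0
```

```bash
python3 - <<'E'
from h import *
s=st();s,im=snap("w3")
for c in blob(im,(0,120,120),(8,255,255),1): print("red",cv2.contourArea(c),circ("wrist",c,.064,s))
for c in blob(im,(100,120,60),(125,255,255),2): print("blue",cv2.contourArea(c),rect("wrist",c,.016,s))
for c in blob(im,(15,40,120),(35,200,255),2): print("wood",cv2.contourArea(c),rect("wrist",c,.016,s))
go(.626,.247,.285,s)
E
```

```text
t 5.58 pos [ 0.4242 -0.3067  0.2531] hx 66.5 z [ 0.0038 -0.0036 -1.    ] w 1.0060127576137934 gf 0.0 nose 0.017
red 2584.0 (array([ 0.4223, -0.3057]), 0.02784128487110138)
blue 9962.5 (array([ 0.4635, -0.3049]), array([171.7113,  89.0696]), 2.892089605331421)
wood 9718.5 (array([ 0.4582, -0.1588]), array([ 88.7817, 173.8647]), 89.17849731445312)
wood 5984.5 (array([ 0.1087, -0.3123]), array([127.0424, 133.4201]), 89.86713409423828)
shift mm [588.2 -36.  -33.1]
```

View pics/w3.png

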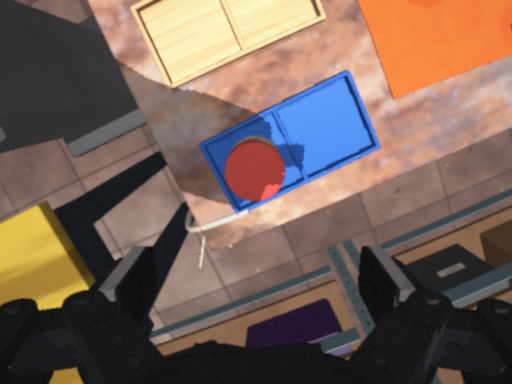

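Red now stands in the near blue compartment (258,170). I'll go over to teal.

Request:
{"name": "drive_tool", "arguments": {
  "commands": [
    [[0, 0, 0], [39, -2, 0], -1],
    [[0, 0, 0], [78, -5, 0], -1],
    [[0, 0, 0], [118, -7, 0], -1],
    [[0, 0, 0], [157, -10, 0], -1],
    [[0, 0, 0], [196, -12, 0], -1]
  ]
}}

```text
t: 6.05
tool_pos: [0.4895, -0.1191, 0.2481]
tcp_rot: [[0.4, 0.916, -0.003], [0.917, -0.4, 0.001], [-0.0, -0.003, -1.0]]
force: [0.7, -0.7, -0.5]
grip_width: 0.996
grip_force: 0.0
```

Request:
{"name": "drive_tool", "arguments": {
  "commands": [
    [[0, 0, 0], [39, -2, 0], -1],
    [[0, 0, 0], [78, -5, 0], -1],
    [[0, 0, 0], [118, -7, 0], -1],
    [[0, 0, 0], [157, -10, 0], -1],
    [[0, 0, 0], [196, -12, 0], -1]
  ]
}}

```text
t: 6.47
tool_pos: [0.5568, 0.0653, 0.2479]
tcp_rot: [[0.399, 0.917, -0.004], [0.917, -0.399, 0.0], [-0.001, -0.003, -1.0]]
force: [0.6, -0.4, 0.6]
grip_width: 0.997
grip_force: 0.0
```

Request:
{"name": "drive_tool", "arguments": {
  "commands": [
    [[0, 0, 0], [39, -2, 0], -1],
    [[0, 0, 0], [78, -5, 0], -1],
    [[0, 0, 0], [118, -7, 0], -1],
    [[0, 0, 0], [157, -10, 0], -1],
    [[0, 0, 0], [196, -12, 0], -1]
  ]
}}

```text
t: 6.88
tool_pos: [0.6243, 0.2495, 0.2474]
tcp_rot: [[0.399, 0.917, -0.004], [0.917, -0.399, -0.001], [-0.002, -0.003, -1.0]]
force: [1.5, -1.1, -0.1]
grip_width: 0.995
grip_force: 0.0
```

Request:
{"name": "drive_tool", "arguments": {
  "commands": [
    [[0, 0, 0], [0, 0, 0], -1],
    [[0, 0, 0], [0, 0, 0], -1]
  ]
}}

```text
t: 7.05
tool_pos: [0.6241, 0.2495, 0.2466]
tcp_rot: [[0.397, 0.918, -0.004], [0.918, -0.397, -0.001], [-0.003, -0.004, -1.0]]
force: [0.6, -0.8, 0.4]
grip_width: 0.996
grip_force: 0.0
```

```bash
python3 - <<'E'
from h import *
s=st();s,im=snap("w4")
for c in blob(im,(80,80,50),(100,255,255),1): print("teal",cv2.contourArea(c),(o:=circ("wrist",c,.064,s)));go(*o[0],.037,s)
E
```

```text
t 7.05 pos [0.6241 0.2495 0.2466] hx 66.6 z [-0.0044 -0.0013 -1.    ] w 0.9959379074906067 gf 0.0 nose 0.017
teal 2712.5 (array([0.6318, 0.2533]), 0.027741052210330963)
shift mm [  7.2   6.3 209.6]
```

View pics/w4.png

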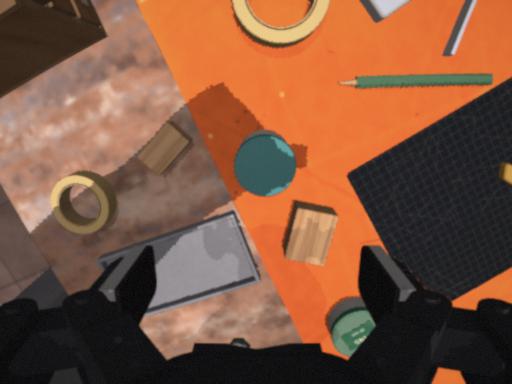

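Teal is at (265,163). The small offcut is at (165,147), the tape at (83,200), the grey tray at (185,265), the large offcut at (311,233) and the tin at (352,330). I'll descend on teal.

Request:
{"name": "drive_tool", "arguments": {
  "commands": [
    [[0, 0, 0], [6, 6, 10], -1],
    [[0, 0, 0], [6, 6, 50], -1],
    [[0, 0, 0], [6, 6, 90], -1],
    [[0, 0, 0], [6, 6, 130], -1],
    [[0, 0, 0], [6, 6, 150], -1]
  ]
}}

```text
t: 7.52
tool_pos: [0.6302, 0.2485, 0.0944]
tcp_rot: [[0.401, 0.916, -0.006], [0.916, -0.401, -0.002], [-0.004, -0.005, -1.0]]
force: [-0.5, -0.1, -0.6]
grip_width: 1.001
grip_force: 0.0
```

Request:
{"name": "drive_tool", "arguments": {
  "commands": [
    [[0, 0, 0], [0, 0, 25], -1],
    [[0, 0, 0], [0, 0, 45], -1],
    [[0, 0, 0], [0, 0, 60], -1],
    [[0, 0, 0], [0, 0, 60], -0.3],
    [[0, 0, 0], [0, 0, 60], 0.4]
  ]
}}

```text
t: 7.93
tool_pos: [0.6322, 0.2494, 0.0392]
tcp_rot: [[0.401, 0.916, -0.002], [0.916, -0.401, -0.001], [-0.002, -0.002, -1.0]]
force: [-0.2, -0.0, 0.5]
grip_width: 0.745
grip_force: 0.0
```

Request:
{"name": "drive_tool", "arguments": {
  "commands": [
    [[0, 0, 0], [0, 0, 0], 1],
    [[0, 0, 0], [0, 0, 0], 1],
    [[0, 0, 0], [0, 0, 0], 1],
    [[0, 0, 0], [0, 0, 0], 1],
    [[0, 0, 0], [0, 0, 0], 1]
  ],
  "newtons": 40
}}

```text
t: 8.35
tool_pos: [0.6331, 0.2509, 0.0408]
tcp_rot: [[0.4, 0.917, 0.001], [0.917, -0.4, 0.0], [0.0, 0.001, -1.0]]
force: [-0.6, 0.1, -2.0]
grip_width: 0.667
grip_force: 42.8
```

Request:
{"name": "drive_tool", "arguments": {
  "commands": [
    [[0, 0, 0], [0, 0, -20], 1],
    [[0, 0, 0], [0, 0, -60], 1],
    [[0, 0, 0], [0, 0, -100], 1],
    [[0, 0, 0], [0, 0, -140], 1],
    [[0, 0, 0], [0, 0, -180], 1]
  ]
}}

```text
t: 8.77
tool_pos: [0.6325, 0.2508, 0.2225]
tcp_rot: [[0.399, 0.917, 0.0], [0.917, -0.399, 0.0], [0.0, 0.0, -1.0]]
force: [1.1, -0.2, -2.3]
grip_width: 0.664
grip_force: 43.3
```

Request:
{"name": "drive_tool", "arguments": {
  "commands": [
    [[0, 0, 0], [0, 0, -30], 1],
    [[0, 0, 0], [0, 0, -40], 1],
    [[0, 0, 0], [0, 0, -40], 1]
  ]
}}

```text
t: 9.02
tool_pos: [0.6343, 0.2513, 0.2638]
tcp_rot: [[0.399, 0.917, 0.006], [0.917, -0.399, 0.002], [0.004, 0.005, -1.0]]
force: [-0.2, 0.2, -1.8]
grip_width: 0.666
grip_force: 43.3
```

```bash
python3 - <<'E'
from h import *
s=st();go(.507,-.3026,s["tool_pos"][2],s)
im=cv2.imread("pics/w4.png");s0=dict(tcp_rot=[[.397,.918,-.004],[.918,-.397,-.001],[-.003,-.004,-1]],tool_pos=[.6241,.2495,.2466])
for n,p,z in(("large",[[299,206],[338,209],[325,265],[288,258]],.032),("small",[[168,121],[190,143],[162,174],[139,156]],.022),("tape",[[50,203],[117,203],[83,170],[83,236]],.024),("grey",[[237,212],[259,276],[147,312],[101,260]],.016)):
    print(n,px2w("wrist",p,z,s0)[:,:2].tolist(), px2w("wrist",p,z,s0)[:,:2].mean(0))
E
```

```text
t 9.02 pos [0.6343 0.2513 0.2638] hx 66.5 z [ 0.0056  0.0015 -1.    ] w 0.6662864530872429 gf 43.29852104187012 nose 0.017
shift mm [-558.6  104.6   -1.6]
large [[0.6457861629411797, 0.19387084261518567], [0.6819784704436392, 0.17461873959026983], [0.6472833251173407, 0.11921196637866208], [0.6132429528427197, 0.1433886070649303]] [0.6471 0.1578]
small [[0.5580254355908805, 0.3258131090986111], [0.5687295745406287, 0.2968198403511365], [0.5273309293687912, 0.2795819255969009], [0.5138744752250228, 0.3062990203591148]] [0.542  0.3021]
tape [[0.39636043899722895, 0.30169551194005534], [0.4678497308431978, 0.27118903185378374], [0.4514790944960042, 0.3179785517197066], [0.4115374474701162, 0.2530708815292144]] [0.4318 0.286 ]
grey [[0.5811340505354555, 0.2086505548951183], [0.5721905759059501, 0.12737850547855437], [0.4265912549492183, 0.13442197755602361], [0.41020025282119943, 0.21724010984003234]] [0.4975 0.1719]
```

Request:
{"name": "drive_tool", "arguments": {
  "commands": [
    [[0, 0, 0], [-37, 7, 0], 1],
    [[0, 0, 0], [-75, 14, 0], 1],
    [[0, 0, 0], [-112, 21, 0], 1],
    [[0, 0, 0], [-149, 28, 0], 1],
    [[0, 0, 0], [-186, 35, 0], 1]
  ]
}}

```text
t: 9.43
tool_pos: [0.5888, 0.0649, 0.2578]
tcp_rot: [[0.399, 0.917, -0.003], [0.917, -0.399, -0.0], [-0.001, -0.003, -1.0]]
force: [0.1, -0.3, -0.8]
grip_width: 0.667
grip_force: 43.4
```

Request:
{"name": "drive_tool", "arguments": {
  "commands": [
    [[0, 0, 0], [-37, 7, 0], 1],
    [[0, 0, 0], [-75, 14, 0], 1],
    [[0, 0, 0], [-112, 21, 0], 1],
    [[0, 0, 0], [-149, 28, 0], 1],
    [[0, 0, 0], [-186, 35, 0], 1]
  ]
}}

```text
t: 9.85
tool_pos: [0.5466, -0.1194, 0.258]
tcp_rot: [[0.399, 0.917, -0.003], [0.917, -0.399, 0.001], [-0.0, -0.003, -1.0]]
force: [0.4, -0.2, -2.2]
grip_width: 0.669
grip_force: 43.4
```

Request:
{"name": "drive_tool", "arguments": {
  "commands": [
    [[0, 0, 0.12], [-37, 7, 0], 1],
    [[0, 0, 0.24], [-75, 14, 0], 1],
    [[0, 0, 0.36], [-112, 21, 0], 1],
    [[0, 0, 0.48], [-149, 28, 0], 1],
    [[0, 0, 0.6], [-186, 35, 0], 1]
  ]
}}

```text
t: 10.27
tool_pos: [0.5046, -0.3037, 0.2579]
tcp_rot: [[0.85, 0.526, -0.003], [0.526, -0.85, 0.002], [-0.001, -0.003, -1.0]]
force: [1.1, 0.1, -1.8]
grip_width: 0.665
grip_force: 43.4
```

Request:
{"name": "drive_tool", "arguments": {
  "commands": [
    [[0, 0, 0.1], [0, 0, 0], 1],
    [[0, 0, 0.1], [0, 0, 0], 1],
    [[0, 0, 0.1], [0, 0, 0], 1]
  ]
}}

```text
t: 10.52
tool_pos: [0.5054, -0.302, 0.2584]
tcp_rot: [[0.895, 0.446, -0.002], [0.446, -0.895, 0.002], [-0.001, -0.003, -1.0]]
force: [0.6, -0.1, -1.8]
grip_width: 0.666
grip_force: 43.5
```

```bash
python3 - <<'E'
from h import *
s=st();go(.507,-.3026,.043,s)
E
```

```text
t 10.52 pos [ 0.5054 -0.302   0.2584] hx 26.5 z [-0.0023  0.0023 -1.    ] w 0.6663050614691992 gf 43.48912596702576 nose 0.017
shift mm [  1.4   1.9 215.4]
```

Request:
{"name": "drive_tool", "arguments": {
  "commands": [
    [[0, 0, 0], [1, 2, 35], 1],
    [[0, 0, 0], [1, 2, 75], 1],
    [[0, 0, 0], [1, 2, 115], 1],
    [[0, 0, 0], [1, 2, 150], 1],
    [[0, 0, 0], [1, 2, 180], 1]
  ]
}}

```text
t: 10.93
tool_pos: [0.5071, -0.3013, 0.0772]
tcp_rot: [[0.893, 0.449, -0.002], [0.449, -0.893, 0.002], [-0.001, -0.003, -1.0]]
force: [0.5, 0.6, -2.1]
grip_width: 0.664
grip_force: 43.6
```

Request:
{"name": "drive_tool", "arguments": {
  "commands": [
    [[0, 0, 0], [0, 0, 15], 1],
    [[0, 0, 0], [0, 0, 25], 1],
    [[0, 0, 0], [0, 0, 32], 1],
    [[0, 0, 0], [0, 0, 35], 1],
    [[0, 0, 0], [0, 0, 35], 1]
  ]
}}

```text
t: 11.35
tool_pos: [0.5083, -0.3036, 0.0454]
tcp_rot: [[0.895, 0.445, 0.0], [0.445, -0.895, -0.0], [0.0, 0.0, -1.0]]
force: [-0.3, -0.4, -0.8]
grip_width: 0.665
grip_force: 43.6
```

```bash
python3 - <<'E'
from h import *
s=st();print(s["force"]);go(.507,-.3026,.042,s)
E
```

```text
t 11.35 pos [ 0.5083 -0.3036  0.0454] hx 26.4 z [ 0.0002 -0.0001 -1.    ] w 0.6649330973080897 gf 43.56825113296509 nose 0.017
[-0.3442 -0.3614 -0.8052]
shift mm [-0.7 -1.5  3.4]
```

Request:
{"name": "drive_tool", "arguments": {
  "commands": [
    [[0, 0, 0], [0, 0, 1], 1],
    [[0, 0, 0], [0, 0, 2], 1],
    [[0, 0, 0], [0, 0, 2], 1]
  ]
}}

```text
t: 11.6
tool_pos: [0.5084, -0.3043, 0.044]
tcp_rot: [[0.896, 0.444, 0.001], [0.444, -0.896, -0.001], [0.001, 0.001, -1.0]]
force: [-0.8, 1.2, -2.2]
grip_width: 0.666
grip_force: 43.6
```

Request:
{"name": "drive_tool", "arguments": {
  "commands": [
    [[0, 0, 0], [0, 0, 0], 0],
    [[0, 0, 0], [0, 0, 0], -0.5],
    [[0, 0, 0], [0, 0, 0], -1],
    [[0, 0, 0], [0, 0, 0], -1],
    [[0, 0, 0], [0, 0, 0], -1]
  ]
}}

```text
t: 12.02
tool_pos: [0.508, -0.3041, 0.0435]
tcp_rot: [[0.896, 0.444, 0.0], [0.444, -0.896, -0.0], [0.0, 0.0, -1.0]]
force: [0.9, -0.3, -0.6]
grip_width: 1.002
grip_force: 0.0
```

Request:
{"name": "drive_tool", "arguments": {
  "commands": [
    [[0, 0, 0], [0, 0, -20], -1],
    [[0, 0, 0], [0, 0, -50], -1],
    [[0, 0, 0], [0, 0, -90], -1],
    [[0, 0, 0], [0, 0, -130], -1],
    [[0, 0, 0], [0, 0, -170], -1]
  ]
}}

```text
t: 12.43
tool_pos: [0.5076, -0.3037, 0.2152]
tcp_rot: [[0.896, 0.444, -0.0], [0.444, -0.896, 0.0], [-0.0, -0.0, -1.0]]
force: [1.1, -1.2, -0.0]
grip_width: 1.0
grip_force: 0.0
```

Request:
{"name": "drive_tool", "arguments": {
  "commands": [
    [[0, 0, 0], [0, 0, -30], -1],
    [[0, 0, 0], [0, 0, -40], -1],
    [[0, 0, 0], [0, 0, -40], -1]
  ]
}}

```text
t: 12.68
tool_pos: [0.5092, -0.305, 0.2564]
tcp_rot: [[0.896, 0.444, 0.004], [0.444, -0.896, -0.003], [0.002, 0.005, -1.0]]
force: [-0.4, 0.2, -0.6]
grip_width: 1.003
grip_force: 0.0
```

```bash
python3 - <<'E'
from h import *
s=st();s,im=snap("w5")
for c in blob(im,(0,120,120),(8,255,255),1): print("red",circ("wrist",c,.064,s))
for c in blob(im,(80,80,50),(100,255,255),1): print("teal",circ("wrist",c,.066,s))
go(.62,.155,.25,s)
E
```

```text
t 12.68 pos [ 0.5092 -0.305   0.2564] hx 26.3 z [ 0.0043 -0.0034 -1.    ] w 1.0025132188109425 gf 0.0 nose 0.017
red (array([ 0.4217, -0.3064]), 0.028401898220181465)
teal (array([ 0.5095, -0.3029]), 0.028516363352537155)
shift mm [ 303.4 -363.     5.4]
```

View pics/w5.png

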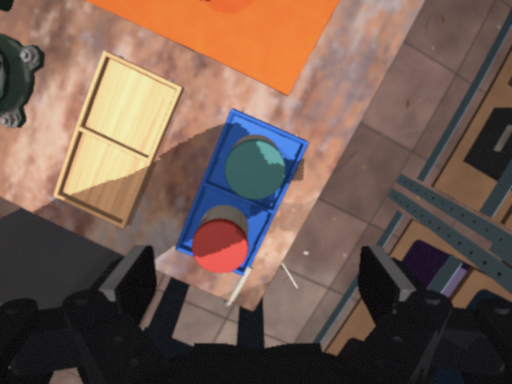

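Both pots are upright in their blue compartments, red at (220,245) and teal at (256,165). Next is the large offcut.

Request:
{"name": "drive_tool", "arguments": {
  "commands": [
    [[0, 0, 0], [25, -30, 0], -1],
    [[0, 0, 0], [50, -60, 0], -1],
    [[0, 0, 0], [75, -90, 0], -1],
    [[0, 0, 0], [100, -120, 0], -1]
  ]
}}

```text
t: 13.07
tool_pos: [0.5433, -0.1502, 0.2508]
tcp_rot: [[0.897, 0.443, -0.003], [0.443, -0.897, 0.001], [-0.002, -0.003, -1.0]]
force: [0.7, -0.1, -0.2]
grip_width: 1.0
grip_force: 0.0
```

Request:
{"name": "drive_tool", "arguments": {
  "commands": [
    [[0, 0, 0], [25, -30, 0], -1],
    [[0, 0, 0], [50, -60, 0], -1],
    [[0, 0, 0], [75, -90, 0], -1],
    [[0, 0, 0], [100, -120, 0], -1]
  ]
}}

```text
t: 13.4
tool_pos: [0.5797, 0.0019, 0.2509]
tcp_rot: [[0.896, 0.444, -0.004], [0.444, -0.896, 0.0], [-0.003, -0.002, -1.0]]
force: [1.1, -0.8, -0.0]
grip_width: 1.002
grip_force: 0.0
```

Request:
{"name": "drive_tool", "arguments": {
  "commands": [
    [[0, 0, -0.12], [25, -30, 0], -1],
    [[0, 0, -0.24], [50, -60, 0], -1],
    [[0, 0, -0.36], [75, -90, 0], -1],
    [[0, 0, -0.48], [100, -120, 0], -1]
  ]
}}

```text
t: 13.73
tool_pos: [0.6161, 0.1536, 0.2506]
tcp_rot: [[0.585, 0.811, -0.004], [0.811, -0.585, -0.0], [-0.003, -0.003, -1.0]]
force: [1.0, 0.1, 0.3]
grip_width: 1.002
grip_force: 0.0
```

Request:
{"name": "drive_tool", "arguments": {
  "commands": [
    [[0, 0, 0], [20, 0, 30], -1],
    [[0, 0, 0], [20, 0, 60], -1],
    [[0, 0, 0], [20, 0, 60], -1]
  ]
}}

```text
t: 13.98
tool_pos: [0.6247, 0.1686, 0.1848]
tcp_rot: [[0.588, 0.809, -0.012], [0.809, -0.588, -0.002], [-0.009, -0.009, -1.0]]
force: [-1.2, -0.0, -1.4]
grip_width: 1.001
grip_force: 0.0
```

```bash
python3 - <<'E'
from h import *
s=st();s,im=snap("w6");print(s["tcp_rot"])
go(.646,.157,.034,s)
E
```

```text
t 13.98 pos [0.6247 0.1686 0.1848] hx 54.0 z [-0.0122 -0.0019 -0.9999] w 1.0012188408322484 gf 0.0 nose 0.017
[[ 0.5882  0.8086 -0.0122]
 [ 0.8086 -0.5883 -0.0019]
 [-0.0087 -0.0088 -0.9999]]
shift mm [  4.5  25.4 150.5]
```

View pics/w6.png

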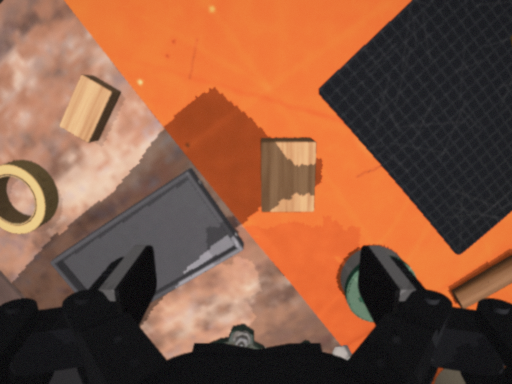

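The large offcut's top spans (263..315, 141..213) and lies square to the gripper.

```bash
python3 - <<'E'
from h import *
s=st()
w=px2w("wrist",[[263,142],[315,141],[315,213],[263,213]],.032,s)[:,:2];print(w,np.linalg.norm(np.roll(w,-1,0)-w,axis=1));o=w.mean(0);print(o);go(*o,.034,s)
w=px2w("wrist",[[85,77],[112,89],[92,140],[61,126]],.022,s)[:,:2];print("small",w,w.mean(0))
E
```

```text
t 14.03 pos [0.6255 0.1679 0.1881] hx 53.9 z [-0.0097 -0.0016 -1.    ] w 1.0008154762310417 gf 0.0 nose 0.017
[[0.6459 0.1905]
 [0.6807 0.1663]
 [0.6464 0.1146]
 [0.6102 0.141 ]] [0.0424 0.062  0.0448 0.0611]
[0.6458 0.1531]
shift mm [  1.1  26.1 154. ]
small [[0.5581 0.3217]
 [0.5703 0.2998]
 [0.5274 0.2786]
 [0.5129 0.3049]] [0.5422 0.3013]
```

Request:
{"name": "drive_tool", "arguments": {
  "commands": [
    [[0, 0, 0], [2, 25, 5], -1],
    [[0, 0, 0], [2, 25, 40], -1],
    [[0, 0, 0], [2, 25, 80], -1],
    [[0, 0, 0], [2, 25, 110], -1],
    [[0, 0, 0], [2, 25, 130], -1]
  ]
}}

```text
t: 14.45
tool_pos: [0.6487, 0.1533, 0.061]
tcp_rot: [[0.591, 0.806, -0.003], [0.806, -0.591, -0.001], [-0.002, -0.002, -1.0]]
force: [-0.6, 1.1, 0.6]
grip_width: 1.0
grip_force: 0.0
```

Request:
{"name": "drive_tool", "arguments": {
  "commands": [
    [[0, 0, 0], [0, 0, 12], -1],
    [[0, 0, 0], [0, 0, 22], -1],
    [[0, 0, 0], [0, 0, 22], -1],
    [[0, 0, 0], [0, 0, 22], -0.3],
    [[0, 0, 0], [0, 0, 22], 0.2]
  ]
}}

```text
t: 14.87
tool_pos: [0.6514, 0.1548, 0.0431]
tcp_rot: [[0.59, 0.807, 0.002], [0.807, -0.59, 0.0], [0.002, 0.002, -1.0]]
force: [-0.4, 0.2, 1.2]
grip_width: 0.744
grip_force: 0.0
```

Request:
{"name": "drive_tool", "arguments": {
  "commands": [
    [[0, 0, 0], [0, 0, 0], 1],
    [[0, 0, 0], [0, 0, 0], 1],
    [[0, 0, 0], [0, 0, 0], 1],
    [[0, 0, 0], [0, 0, 0], 1],
    [[0, 0, 0], [0, 0, 0], 1]
  ],
  "newtons": 40
}}

```text
t: 15.28
tool_pos: [0.6511, 0.155, 0.0431]
tcp_rot: [[0.59, 0.808, 0.002], [0.808, -0.59, 0.0], [0.002, 0.002, -1.0]]
force: [-1.4, 0.1, 7.4]
grip_width: 0.514
grip_force: 40.1
```

Request:
{"name": "drive_tool", "arguments": {
  "commands": [
    [[0, 0, 0], [0, 0, 0], 1]
  ]
}}

```text
t: 15.37
tool_pos: [0.6511, 0.1549, 0.0431]
tcp_rot: [[0.59, 0.808, 0.002], [0.808, -0.59, 0.0], [0.002, 0.002, -1.0]]
force: [-1.1, -0.6, 6.3]
grip_width: 0.508
grip_force: 40.1
```

The grip is 9 mm too high, catching only the top edge. I'll open, lower and grip again.

Request:
{"name": "drive_tool", "arguments": {
  "commands": [
    [[0, 0, 0], [0, 0, 0], -0.6],
    [[0, 0, 0], [0, 0, 0], -1],
    [[0, 0, 0], [0, 0, 0], -1],
    [[0, 0, 0], [0, 0, 5], -1],
    [[0, 0, 0], [0, 0, 10], -1]
  ]
}}

```text
t: 15.78
tool_pos: [0.6504, 0.1548, 0.0311]
tcp_rot: [[0.59, 0.807, 0.001], [0.807, -0.59, 0.0], [0.0, 0.0, -1.0]]
force: [0.2, 0.1, 0.7]
grip_width: 1.0
grip_force: 0.0
```

Request:
{"name": "drive_tool", "arguments": {
  "commands": [
    [[0, 0, 0], [-2, -2, 0], -1],
    [[0, 0, 0], [-2, -2, 0], -0.3],
    [[0, 0, 0], [-2, -2, 0], 0.2],
    [[0, 0, 0], [-2, -2, 0], 1],
    [[0, 0, 0], [-2, -2, 0], 1]
  ]
}}

```text
t: 16.2
tool_pos: [0.6478, 0.1543, 0.0318]
tcp_rot: [[0.59, 0.807, 0.001], [0.807, -0.59, 0.0], [0.001, 0.001, -1.0]]
force: [0.7, 0.7, -0.8]
grip_width: 0.512
grip_force: 41.5
```

Request:
{"name": "drive_tool", "arguments": {
  "commands": [
    [[0, 0, 0], [0, 0, 0], 1],
    [[0, 0, 0], [0, 0, 0], 1],
    [[0, 0, 0], [0, 0, 0], 1],
    [[0, 0, 0], [0, 0, 0], 1]
  ]
}}

```text
t: 16.53
tool_pos: [0.6478, 0.1544, 0.0317]
tcp_rot: [[0.59, 0.807, 0.001], [0.807, -0.59, 0.0], [0.001, 0.001, -1.0]]
force: [-0.3, -1.0, 4.5]
grip_width: 0.519
grip_force: 42.0
```

```bash
python3 - <<'E'
from h import *
s=st();s,im=snap("w7")
E
```

```text
t 16.53 pos [0.6478 0.1544 0.0317] hx 53.8 z [ 0.0008  0.0001 -1.    ] w 0.5186688210500613 gf 41.98634326457977 nose 0.017
```

View pics/w7.png

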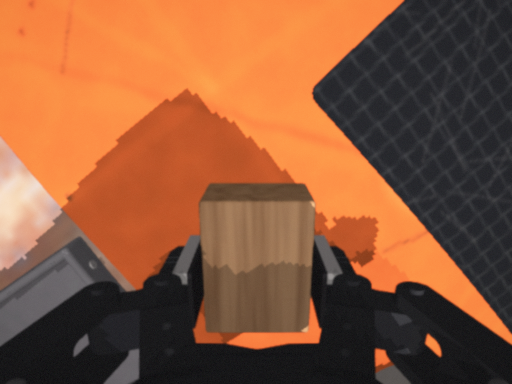

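Good centred grip, with the block at (257,265). I'll carry it to the far wooden compartment.

Request:
{"name": "drive_tool", "arguments": {
  "commands": [
    [[0, 0, 0], [0, 0, -20], 1],
    [[0, 0, 0], [0, 0, -60], 1],
    [[0, 0, 0], [0, 0, -100], 1],
    [[0, 0, 0], [0, 0, -140], 1],
    [[0, 0, 0], [0, 0, -180], 1]
  ]
}}

```text
t: 17.0
tool_pos: [0.6467, 0.1543, 0.2128]
tcp_rot: [[0.59, 0.807, -0.001], [0.807, -0.59, -0.0], [-0.001, -0.001, -1.0]]
force: [0.6, -0.2, -1.5]
grip_width: 0.517
grip_force: 41.5
```

Request:
{"name": "drive_tool", "arguments": {
  "commands": [
    [[0, 0, 0], [0, 0, -20], 1],
    [[0, 0, 0], [-34, 7, -20], 1],
    [[0, 0, 0], [-70, 14, -20], 1],
    [[0, 0, 0], [-106, 21, -20], 1],
    [[0, 0, 0], [-142, 28, -20], 1]
  ]
}}

```text
t: 17.42
tool_pos: [0.585, 0.0222, 0.2309]
tcp_rot: [[0.589, 0.808, -0.001], [0.808, -0.589, -0.0], [-0.0, -0.001, -1.0]]
force: [1.3, -0.5, -0.1]
grip_width: 0.518
grip_force: 41.5
```

Request:
{"name": "drive_tool", "arguments": {
  "commands": [
    [[0, 0, 0.12], [-40, 8, 0], 1],
    [[0, 0, 0.24], [-80, 16, 0], 1],
    [[0, 0, 0.36], [-120, 23, 0], 1],
    [[0, 0, 0.48], [-160, 31, 0], 1],
    [[0, 0, 0.6], [-198, 38, 0], 1]
  ]
}}

```text
t: 17.83
tool_pos: [0.4986, -0.1607, 0.2311]
tcp_rot: [[0.945, 0.328, -0.001], [0.328, -0.945, 0.0], [-0.0, -0.0, -1.0]]
force: [1.9, 0.4, -1.3]
grip_width: 0.516
grip_force: 41.5
```

Request:
{"name": "drive_tool", "arguments": {
  "commands": [
    [[0, 0, 0.12], [0, 0, 0], 1],
    [[0, 0, 0.24], [0, 0, 0], 1],
    [[0, 0, 0.36], [0, 0, 0], 1],
    [[0, 0, 0.36], [0, 0, 0], 1],
    [[0, 0, 0.36], [0, 0, 0], 1]
  ]
}}

```text
t: 18.25
tool_pos: [0.4999, -0.1591, 0.231]
tcp_rot: [[1.0, -0.017, -0.001], [-0.017, -1.0, 0.0], [-0.001, -0.0, -1.0]]
force: [0.1, 0.4, -0.6]
grip_width: 0.514
grip_force: 41.5
```

```bash
python3 - <<'E'
from h import *
s=st();go(.5004,-.1594,.034,s)
E
```

```text
t 18.25 pos [ 0.4999 -0.1591  0.231 ] hx -0.9 z [-0.0005  0.0002 -1.    ] w 0.5135899316198156 gf 41.480907797813416 nose 0.017
shift mm [  0.6   0.4 197. ]
```

Request:
{"name": "drive_tool", "arguments": {
  "commands": [
    [[0, 0, 0], [0, 0, 40], 1],
    [[0, 0, 0], [0, 0, 80], 1],
    [[0, 0, 0], [0, 0, 120], 1],
    [[0, 0, 0], [0, 0, 150], 1],
    [[0, 0, 0], [0, 0, 170], 1]
  ]
}}

```text
t: 18.67
tool_pos: [0.4984, -0.158, 0.0581]
tcp_rot: [[1.0, -0.015, -0.003], [-0.015, -1.0, 0.002], [-0.003, -0.002, -1.0]]
force: [-0.8, -0.6, 0.5]
grip_width: 0.513
grip_force: 41.5
```

Request:
{"name": "drive_tool", "arguments": {
  "commands": [
    [[0, 0, 0], [0, 0, 10], 1],
    [[0, 0, 0], [0, 0, 20], 1],
    [[0, 0, 0], [0, 0, 26], 1],
    [[0, 0, 0], [0, 0, 27], 1],
    [[0, 0, 0], [0, 0, 27], 1]
  ]
}}

```text
t: 19.08
tool_pos: [0.5007, -0.1593, 0.0349]
tcp_rot: [[1.0, -0.019, 0.001], [-0.019, -1.0, -0.0], [0.001, 0.0, -1.0]]
force: [0.6, -0.4, -1.3]
grip_width: 0.514
grip_force: 41.5
```

```bash
python3 - <<'E'
from h import *
s=st();print(s["force"])
E
```

```text
t 19.08 pos [ 0.5007 -0.1593  0.0349] hx -1.1 z [ 0.0009 -0.0004 -1.    ] w 0.5141657124556633 gf 41.48900628089905 nose 0.017
[ 0.5822 -0.4337 -1.2892]
```

Request:
{"name": "drive_tool", "arguments": {
  "commands": [
    [[0, 0, 0], [0, 0, 1], 0.6],
    [[0, 0, 0], [0, 0, 1], -0.3],
    [[0, 0, 0], [0, 0, 1], -1],
    [[0, 0, 0], [0, 0, 1], -1],
    [[0, 0, 0], [0, 0, 1], -1]
  ]
}}

```text
t: 19.5
tool_pos: [0.5003, -0.1592, 0.0337]
tcp_rot: [[1.0, -0.02, 0.001], [-0.02, -1.0, -0.0], [0.001, 0.0, -1.0]]
force: [0.1, -0.3, -0.6]
grip_width: 0.996
grip_force: 0.0
```

Request:
{"name": "drive_tool", "arguments": {
  "commands": [
    [[0, 0, 0], [0, 0, -20], -1],
    [[0, 0, 0], [0, 0, -60], -1],
    [[0, 0, 0], [0, 0, -100], -1],
    [[0, 0, 0], [0, 0, -140], -1],
    [[0, 0, 0], [0, 0, -180], -1]
  ]
}}

```text
t: 19.92
tool_pos: [0.4997, -0.1589, 0.2155]
tcp_rot: [[1.0, -0.02, 0.0], [-0.02, -1.0, -0.0], [0.0, 0.0, -1.0]]
force: [1.4, -0.6, -0.6]
grip_width: 0.998
grip_force: 0.0
```

Request:
{"name": "drive_tool", "arguments": {
  "commands": [
    [[0, 0, 0], [0, 0, -20], -1],
    [[0, 0, 0], [3, -30, -20], -1],
    [[0, 0, 0], [6, -70, -20], -1],
    [[0, 0, 0], [9, -110, -20], -1],
    [[0, 0, 0], [13, -150, -20], -1]
  ]
}}

```text
t: 20.33
tool_pos: [0.516, -0.0081, 0.2337]
tcp_rot: [[1.0, -0.021, 0.001], [-0.021, -1.0, -0.0], [0.001, 0.0, -1.0]]
force: [1.4, -0.0, -0.3]
grip_width: 0.999
grip_force: 0.0
```

Request:
{"name": "drive_tool", "arguments": {
  "commands": [
    [[0, 0, 0], [4, -40, 0], -1],
    [[0, 0, 0], [8, -80, 0], -1],
    [[0, 0, 0], [12, -120, 0], -1],
    [[0, 0, 0], [16, -160, 0], -1],
    [[0, 0, 0], [16, -160, 0], -1]
  ]
}}

```text
t: 20.75
tool_pos: [0.5367, 0.1014, 0.2333]
tcp_rot: [[0.999, 0.036, -0.002], [0.036, -0.999, 0.031], [-0.001, -0.031, -1.0]]
force: [0.4, -0.6, 0.2]
grip_width: 0.997
grip_force: 0.0
```

Request:
{"name": "drive_tool", "arguments": {
  "commands": [
    [[0, 0, -0.12], [4, -40, 0], -1],
    [[0, 0, -0.24], [8, -80, 0], -1],
    [[0, 0, -0.36], [12, -120, 0], -1],
    [[0, 0, -0.47], [13, -150, 0], -1],
    [[0, 0, -0.47], [13, -150, 0], -1]
  ]
}}

```text
t: 21.17
tool_pos: [0.5444, 0.2541, 0.2379]
tcp_rot: [[0.871, 0.491, -0.002], [0.49, -0.871, 0.032], [0.014, -0.029, -0.999]]
force: [0.0, -0.4, -0.7]
grip_width: 0.996
grip_force: 0.0
```

Request:
{"name": "drive_tool", "arguments": {
  "commands": [
    [[0, 0, 0], [0, 0, 30], -1],
    [[0, 0, 0], [0, 0, 60], -1],
    [[0, 0, 0], [0, 0, 60], -1],
    [[0, 0, 0], [0, 0, 60], -1],
    [[0, 0, 0], [0, 0, 60], -1]
  ]
}}

```text
t: 21.58
tool_pos: [0.545, 0.2517, 0.1794]
tcp_rot: [[0.876, 0.482, -0.001], [0.482, -0.876, 0.031], [0.014, -0.027, -1.0]]
force: [0.4, -1.2, -0.0]
grip_width: 0.996
grip_force: 0.0
```

```bash
python3 - <<'E'
from h import *
s=st();s,im=snap("w8");print(s["tcp_rot"].tolist() if hasattr(s["tcp_rot"],"tolist") else s["tcp_rot"]);go(.542,.3015,.028,s)
E
```

```text
t 21.58 pos [0.545  0.2517 0.1794] hx 28.8 z [-0.0007  0.031  -0.9995] w 0.9962409243579792 gf 0.0 nose 0.017
[[0.8763169948607317, 0.48173440288419306, -0.0006997114166066226], [0.48152213223032553, -0.875885842405585, 0.03099076065248552], [0.01431644825427672, -0.0274946567767047, -0.9995194261034219]]
shift mm [ 19.2 -40.9 152.9]
```

View pics/w8.png

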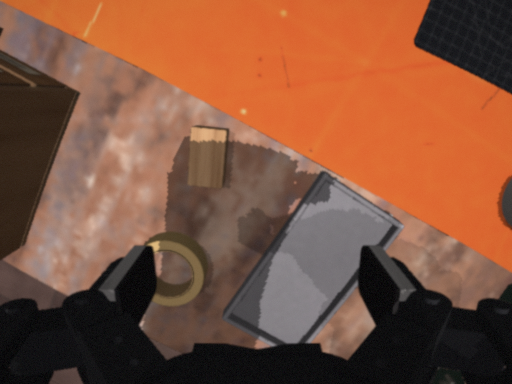

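The small offcut's top is at about (189..227, 126..187), with the tape at (178,270) and the grey tray at (313,265). The tool has picked up a 1.8° tilt, so I'll check the joints and work out the correction.

```bash
python3 - <<'E'
from h import *
from scipy.spatial.transform import Rotation as Ro
s=st();print(np.array(s["qpos"]))
w=px2w("wrist",[[191,126],[228,127],[224,188],[190,187]],.022,s)[:,:2]
print(w,np.linalg.norm(np.roll(w,-1,0)-w,axis=1),w.mean(0))
d=w[0]+w[1]-w[2]-w[3];h=np.arctan2(d[1],d[0]);print("long heading",np.degrees(h))
R=np.array(s["tcp_rot"]);G=np.c_[[np.cos(h),np.sin(h),0],[np.sin(h),-np.cos(h),0],[0,0,-1]]
print("turn",Ro.from_matrix(R.T@G).as_rotvec());go(*w.mean(0),.028,s)
o=px2w("wrist",[[142,270],[207,270],[176,235],[176,305]],.024,s);print("tape",o)
g=px2w("wrist",[[323,172],[402,226],[305,345],[225,318]],.016,s);print("grey",g)
E
```

```text
t 21.63 pos [0.5453 0.252  0.1799] hx 28.8 z [ 0.0004  0.0314 -0.9995] w 0.9988827749703104 gf 0.0 nose 0.017
[ 0.2958  0.4672 -0.073   1.021   0.0299  2.9345]
[[0.5576 0.3258]
 [0.5715 0.2987]
 [0.5244 0.2778]
 [0.5109 0.3037]] [0.0305 0.0515 0.0292 0.0516] [0.5411 0.3015]
long heading 24.609329859136235
turn [-0.0279 -0.0145  0.0735]
shift mm [ 17.8 -41.3 153.3]
tape [[0.4185 0.3086 0.024 ]
 [0.4492 0.2562 0.024 ]
 [0.4661 0.2955 0.024 ]
 [0.4011 0.2655 0.024 ]]
grey [[0.5766 0.2103 0.016 ]
 [0.5696 0.1221 0.016 ]
 [0.4181 0.1325 0.016 ]
 [0.4067 0.2169 0.016 ]]
```

Joint 6 reached its limit at that heading. I'll grip the small offcut across its 50 mm side instead, with tool heading about 115°. First I fix the tilt, then turn.

Request:
{"name": "drive_tool", "arguments": {
  "commands": [
    [[-0.028, -0.0145, 0], [9, -20, 0], -1],
    [[-0.028, -0.0145, 0], [18, -41, 0], -1],
    [[-0.028, -0.0145, 0], [18, -41, 0], -1]
  ]
}}

```text
t: 21.88
tool_pos: [0.5408, 0.3003, 0.1815]
tcp_rot: [[0.875, 0.485, 0.002], [0.485, -0.875, 0.002], [0.003, -0.001, -1.0]]
force: [0.3, -0.2, 0.3]
grip_width: 0.997
grip_force: 0.0
```

Request:
{"name": "drive_tool", "arguments": {
  "commands": [
    [[0, 0, -0.12], [0, 0, 0], -1],
    [[0, 0, -0.24], [0, 0, 0], -1],
    [[0, 0, -0.36], [0, 0, 0], -1],
    [[0, 0, -0.48], [0, 0, 0], -1],
    [[0, 0, -0.6], [0, 0, 0], -1]
  ]
}}

```text
t: 22.3
tool_pos: [0.541, 0.2968, 0.1812]
tcp_rot: [[0.445, 0.896, 0.001], [0.896, -0.445, 0.0], [0.001, 0.001, -1.0]]
force: [0.0, -0.1, -0.3]
grip_width: 1.002
grip_force: 0.0
```

Request:
{"name": "drive_tool", "arguments": {
  "commands": [
    [[0, 0, -0.12], [0, 0, 0], -1],
    [[0, 0, -0.24], [0, 0, 0], -1],
    [[0, 0, -0.36], [0, 0, 0], -1],
    [[0, 0, -0.48], [0, 0, 0], -1],
    [[0, 0, -0.6], [0, 0, 0], -1]
  ]
}}

```text
t: 22.72
tool_pos: [0.5411, 0.2967, 0.1812]
tcp_rot: [[-0.138, 0.99, 0.001], [0.99, 0.138, 0.0], [0.0, 0.001, -1.0]]
force: [-0.3, -0.5, 0.2]
grip_width: 1.001
grip_force: 0.0
```

Request:
{"name": "drive_tool", "arguments": {
  "commands": [
    [[0, 0, -0.12], [0, 0, 0], -1],
    [[0, 0, -0.24], [0, 0, 0], -1],
    [[0, 0, -0.3], [0, 0, 0], -1],
    [[0, 0, -0.3], [0, 0, 0], -1],
    [[0, 0, -0.3], [0, 0, 0], -1]
  ]
}}

```text
t: 23.13
tool_pos: [0.5408, 0.2968, 0.1807]
tcp_rot: [[-0.418, 0.909, 0.001], [0.909, 0.418, 0.0], [-0.0, 0.001, -1.0]]
force: [0.8, 0.4, 0.1]
grip_width: 0.996
grip_force: 0.0
```

```bash
python3 - <<'E'
from h import *
from scipy.spatial.transform import Rotation as Ro
s=st();h=np.radians(114.6)
R=np.array(s["tcp_rot"]);G=np.c_[[np.cos(h),np.sin(h),0],[np.sin(h),-np.cos(h),0],[0,0,-1]]
print("turn",Ro.from_matrix(R.T@G).as_rotvec());go(.541,.3015,.028,s)
E
```

```text
t 23.13 pos [0.5408 0.2968 0.1807] hx 114.7 z [ 0.0008  0.     -1.    ] w 0.9963100605898886 gf 0.0 nose 0.017
turn [0.0008 0.0003 0.0014]
shift mm [  4.2   2.  152.7]
```

Request:
{"name": "drive_tool", "arguments": {
  "commands": [
    [[0, 0, 0], [4, 2, 20], -1],
    [[0, 0, 0], [4, 2, 60], -1],
    [[0, 0, 0], [4, 2, 100], -1],
    [[0, 0, 0], [4, 2, 125], -1],
    [[0, 0, 0], [4, 2, 140], -1]
  ]
}}

```text
t: 23.55
tool_pos: [0.5385, 0.3005, 0.0365]
tcp_rot: [[-0.417, 0.909, -0.004], [0.909, 0.417, -0.002], [-0.0, -0.005, -1.0]]
force: [-0.4, 0.8, -0.2]
grip_width: 1.001
grip_force: 0.0
```

Request:
{"name": "drive_tool", "arguments": {
  "commands": [
    [[0, 0, 0], [0, 0, 8], -1],
    [[0, 0, 0], [0, 0, 15], -1],
    [[0, 0, 0], [0, 0, 15], -1],
    [[0, 0, 0], [0, 0, 15], -0.6],
    [[0, 0, 0], [0, 0, 15], -0.4]
  ]
}}

```text
t: 23.97
tool_pos: [0.541, 0.3018, 0.0257]
tcp_rot: [[-0.42, 0.908, 0.001], [0.908, 0.42, 0.0], [-0.0, 0.001, -1.0]]
force: [0.1, 1.0, 0.0]
grip_width: 0.746
grip_force: 0.0
```

```bash
python3 - <<'E'
from h import *
s=st();s,im=snap("w9");go(.541,.3015,.025,s)
E
```

```text
t 23.97 pos [0.541  0.3018 0.0257] hx 114.8 z [ 0.001   0.0002 -1.    ] w 0.7462403867891396 gf 0.0 nose 0.017
shift mm [-0.3 -0.1  0.7]
```

View pics/w9.png

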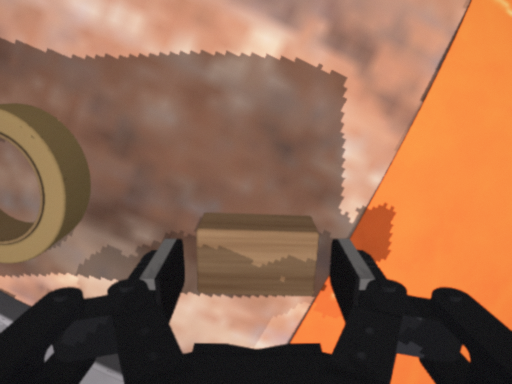

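The small offcut at (257,255) is centred between the fingers. I'll close, lift and carry it across.

Request:
{"name": "drive_tool", "arguments": {
  "commands": [
    [[0, 0, 0], [0, 0, 0], 0.2],
    [[0, 0, 0], [0, 0, 0], 1],
    [[0, 0, 0], [0, 0, 0], 1],
    [[0, 0, 0], [0, 0, 0], 1],
    [[0, 0, 0], [0, 0, 0], 1]
  ]
}}

```text
t: 24.43
tool_pos: [0.5408, 0.3018, 0.0258]
tcp_rot: [[-0.42, 0.908, 0.001], [0.908, 0.42, 0.0], [-0.0, 0.001, -1.0]]
force: [-2.0, -0.3, 6.7]
grip_width: 0.577
grip_force: 40.9
```

Request:
{"name": "drive_tool", "arguments": {
  "commands": [
    [[0, 0, 0], [0, 0, -10], 1],
    [[0, 0, 0], [0, 0, -40], 1],
    [[0, 0, 0], [0, 0, -80], 1],
    [[0, 0, 0], [0, 0, -120], 1],
    [[0, 0, 0], [0, 0, -160], 1]
  ]
}}

```text
t: 24.85
tool_pos: [0.5398, 0.3014, 0.1871]
tcp_rot: [[-0.42, 0.907, -0.001], [0.907, 0.42, -0.001], [-0.0, -0.001, -1.0]]
force: [0.7, 1.2, -1.2]
grip_width: 0.574
grip_force: 41.5
```

Request:
{"name": "drive_tool", "arguments": {
  "commands": [
    [[0, 0, 0], [0, 0, -30], 1],
    [[0, 0, 0], [0, 0, -50], 1],
    [[0, 0, 0], [-30, -26, -50], 1],
    [[0, 0, 0], [-60, -52, -50], 1],
    [[0, 0, 0], [-90, -77, -50], 1]
  ]
}}

```text
t: 25.27
tool_pos: [0.5075, 0.1868, 0.2357]
tcp_rot: [[-0.422, 0.907, 0.001], [0.907, 0.422, -0.0], [-0.001, 0.0, -1.0]]
force: [0.6, -0.6, -1.0]
grip_width: 0.573
grip_force: 41.6
```

Request:
{"name": "drive_tool", "arguments": {
  "commands": [
    [[0, 0, 0], [-30, -26, 0], 1],
    [[0, 0, 0], [-60, -52, 0], 1],
    [[0, 0, 0], [-90, -77, 0], 1],
    [[0, 0, 0], [-120, -102, 0], 1],
    [[0, 0, 0], [-150, -128, 0], 1]
  ]
}}

```text
t: 25.68
tool_pos: [0.4543, -0.0038, 0.2357]
tcp_rot: [[-0.42, 0.907, 0.001], [0.907, 0.42, -0.001], [-0.001, 0.0, -1.0]]
force: [1.3, -0.3, -0.1]
grip_width: 0.576
grip_force: 41.6
```

Request:
{"name": "drive_tool", "arguments": {
  "commands": [
    [[0, 0, 0.12], [-30, -26, 0], 1],
    [[0, 0, 0.24], [-60, -52, 0], 1],
    [[0, 0, 0.36], [-90, -77, 0], 1],
    [[0, 0, 0.43], [-120, -102, 0], 1],
    [[0, 0, 0.43], [-123, -105, 0], 1]
  ]
}}

```text
t: 26.1
tool_pos: [0.4103, -0.1631, 0.2359]
tcp_rot: [[0.006, 1.0, 0.0], [1.0, -0.006, -0.004], [-0.004, 0.0, -1.0]]
force: [-0.3, 0.1, 0.6]
grip_width: 0.571
grip_force: 41.6
```

Request:
{"name": "drive_tool", "arguments": {
  "commands": [
    [[0, 0, 0], [0, 0, 0], 1],
    [[0, 0, 0], [0, 0, 0], 1],
    [[0, 0, 0], [0, 0, 0], 1]
  ]
}}

```text
t: 26.35
tool_pos: [0.4116, -0.1571, 0.2351]
tcp_rot: [[-0.005, 1.0, -0.001], [1.0, 0.005, -0.0], [-0.0, -0.001, -1.0]]
force: [-0.1, 0.6, 0.2]
grip_width: 0.573
grip_force: 41.6
```

```bash
python3 - <<'E'
from h import *
s=st();go(.412,-.1582,.029,s);print(np.array(s["qpos"]))
E
```

```text
t 26.35 pos [ 0.4116 -0.1571  0.2351] hx 90.3 z [-0.0007 -0.0004 -1.    ] w 0.5725358473492986 gf 41.58202350139618 nose 0.017
shift mm [ -1.    0.5 206.1]
[-0.5303  0.1398 -0.3845  1.0469 -0.0007  1.0354]
```

Request:
{"name": "drive_tool", "arguments": {
  "commands": [
    [[0, 0, 0], [-1, 0, 40], 1],
    [[0, 0, 0], [-1, 0, 80], 1],
    [[0, 0, 0], [-1, 0, 120], 1],
    [[0, 0, 0], [-1, 0, 155], 1],
    [[0, 0, 0], [-1, 0, 180], 1]
  ]
}}

```text
t: 26.77
tool_pos: [0.4105, -0.1569, 0.0524]
tcp_rot: [[-0.007, 1.0, -0.003], [1.0, 0.007, 0.001], [0.001, -0.003, -1.0]]
force: [0.4, 1.0, -0.5]
grip_width: 0.571
grip_force: 41.6
```

Request:
{"name": "drive_tool", "arguments": {
  "commands": [
    [[0, 0, 0], [0, 0, 10], 1],
    [[0, 0, 0], [0, 0, 18], 1],
    [[0, 0, 0], [0, 0, 24], 1],
    [[0, 0, 0], [0, 0, 25], 1],
    [[0, 0, 0], [0, 0, 25], 1]
  ]
}}

```text
t: 27.18
tool_pos: [0.4118, -0.1586, 0.0302]
tcp_rot: [[-0.005, 1.0, -0.0], [1.0, 0.005, -0.001], [-0.001, -0.0, -1.0]]
force: [1.3, -0.4, -0.5]
grip_width: 0.572
grip_force: 41.6
```

```bash
python3 - <<'E'
from h import *
s=st();print(s["force"]);s,im=snap("w10")
E
```

```text
t 27.18 pos [ 0.4118 -0.1586  0.0302] hx 90.3 z [-0.0004 -0.0007 -1.    ] w 0.5715403590077284 gf 41.57248914241791 nose 0.017
[ 1.2772 -0.3713 -0.4892]
```

View pics/w10.png

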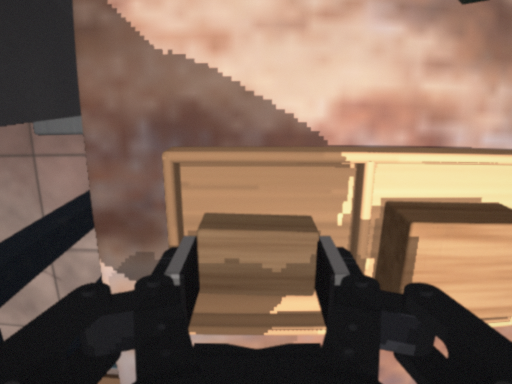

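The small offcut (257,270) is inside the near compartment, with the large one at (450,250) beyond the cross wall. I'll open partway, then rise.

Request:
{"name": "drive_tool", "arguments": {
  "commands": [
    [[0, 0, 0], [0, 0, 1], 1],
    [[0, 0, 0], [0, 0, 1], 0.2],
    [[0, 0, 0], [0, 0, 1], -0.3],
    [[0, 0, 0], [0, 0, 1], -0.36],
    [[0, 0, 0], [0, 0, 1], -0.36]
  ]
}}

```text
t: 27.65
tool_pos: [0.4115, -0.1593, 0.029]
tcp_rot: [[-0.004, 1.0, -0.0], [1.0, 0.004, -0.001], [-0.001, -0.0, -1.0]]
force: [-0.3, -0.8, -0.1]
grip_width: 0.683
grip_force: 0.0
```

Request:
{"name": "drive_tool", "arguments": {
  "commands": [
    [[0, 0, 0], [0, 0, -15], -0.36],
    [[0, 0, 0], [0, 0, -50], -0.4],
    [[0, 0, 0], [0, 0, -90], -1],
    [[0, 0, 0], [0, 0, -130], -1],
    [[0, 0, 0], [0, 0, -170], -1]
  ]
}}

```text
t: 28.07
tool_pos: [0.4109, -0.1588, 0.2007]
tcp_rot: [[-0.004, 1.0, -0.001], [1.0, 0.004, -0.001], [-0.001, -0.001, -1.0]]
force: [1.4, -1.0, -0.8]
grip_width: 1.001
grip_force: 0.0
```

Request:
{"name": "drive_tool", "arguments": {
  "commands": [
    [[0, 0, 0], [0, 0, -30], -1],
    [[0, 0, 0], [0, 0, -35], -1],
    [[0, 0, 0], [0, 0, -35], -1],
    [[0, 0, 0], [0, 0, -35], -1]
  ]
}}

```text
t: 28.4
tool_pos: [0.4112, -0.159, 0.2333]
tcp_rot: [[-0.004, 1.0, -0.001], [1.0, 0.004, -0.001], [-0.001, -0.001, -1.0]]
force: [0.3, 0.1, -0.4]
grip_width: 0.998
grip_force: 0.0
```

```bash
python3 - <<'E'
from h import *
s=st();s,im=snap("w11");go(.431,.25,.235,s)
E
```

```text
t 28.4 pos [ 0.4112 -0.159   0.2333] hx 90.2 z [-0.0012 -0.0006 -1.    ] w 0.9979684354787983 gf 0.0 nose 0.017
shift mm [408.9  21.2  -2. ]
```

View pics/w11.png

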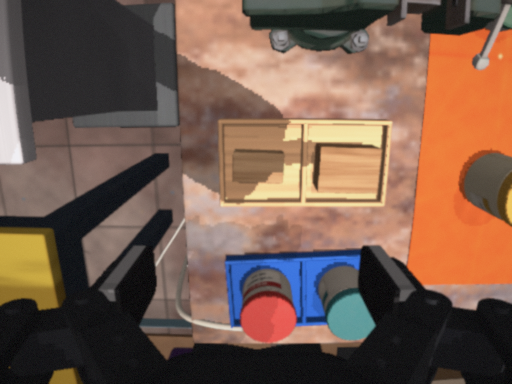

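Both offcuts lie flat in their compartments, at (258,165) and (348,168), and the pots are fine at (268,310) and (347,310). The pictures are used up, so the tape and grey tray will be measured numerically.

Request:
{"name": "drive_tool", "arguments": {
  "commands": [
    [[0, 0, 0], [30, 1, 0], -1],
    [[0, 0, 0], [60, 3, 0], -1],
    [[0, 0, 0], [90, 4, 0], -1],
    [[0, 0, 0], [120, 6, 0], -1],
    [[0, 0, 0], [150, 7, 0], -1]
  ]
}}

```text
t: 28.87
tool_pos: [0.4168, -0.0076, 0.232]
tcp_rot: [[-0.003, 1.0, -0.004], [1.0, 0.003, -0.0], [-0.0, -0.004, -1.0]]
force: [0.8, 0.2, 0.0]
grip_width: 1.001
grip_force: 0.0
```

Request:
{"name": "drive_tool", "arguments": {
  "commands": [
    [[0, 0, 0], [30, 1, 0], -1],
    [[0, 0, 0], [60, 3, 0], -1],
    [[0, 0, 0], [90, 4, 0], -1],
    [[0, 0, 0], [120, 6, 0], -1],
    [[0, 0, 0], [150, 7, 0], -1]
  ]
}}

```text
t: 29.28
tool_pos: [0.4233, 0.1423, 0.2318]
tcp_rot: [[-0.004, 1.0, -0.004], [1.0, 0.004, -0.001], [-0.001, -0.004, -1.0]]
force: [1.4, -0.1, 0.2]
grip_width: 0.996
grip_force: 0.0
```

Request:
{"name": "drive_tool", "arguments": {
  "commands": [
    [[0, 0, 0.05], [30, 1, 0], -1],
    [[0, 0, 0.05], [60, 3, 0], -1],
    [[0, 0, 0.05], [90, 4, 0], -1],
    [[0, 0, 0.05], [100, 6, 0], -1],
    [[0, 0, 0.05], [100, 6, 0], -1]
  ]
}}

```text
t: 29.7
tool_pos: [0.4292, 0.2425, 0.2316]
tcp_rot: [[0.043, 0.999, -0.004], [0.999, -0.043, -0.001], [-0.002, -0.004, -1.0]]
force: [-0.3, -0.4, 0.1]
grip_width: 0.999
grip_force: 0.0
```

Request:
{"name": "drive_tool", "arguments": {
  "commands": [
    [[0, 0, 0], [0, 0, 0], -1],
    [[0, 0, 0], [0, 0, 0], -1],
    [[0, 0, 0], [0, 0, 0], -1]
  ]
}}

```text
t: 29.95
tool_pos: [0.4298, 0.2397, 0.2331]
tcp_rot: [[0.048, 0.999, -0.002], [0.999, -0.048, -0.001], [-0.001, -0.002, -1.0]]
force: [0.2, 0.7, -0.3]
grip_width: 0.997
grip_force: 0.0
```

```bash
cat > t.py <<'E'
from h import *
def plan(im,s,x0,x1,y0,y1,z,r=.0005):
    X,Y=np.meshgrid(np.arange(x0,x1,r),np.arange(y0,y1,r))
    p=w2px("wrist",np.c_[X.ravel(),Y.ravel(),np.full(X.size,z)],s).astype(np.float32)
    return cv2.remap(im,p[:,0].reshape(X.shape),p[:,1].reshape(X.shape),cv2.INTER_LINEAR)
def tape(im,s,c,z):
    g=cv2.cvtColor(plan(im,s,c[0]-.07,c[0]+.07,c[1]-.07,c[1]+.07,z),cv2.COLOR_BGR2GRAY)
    h=cv2.HoughCircles(cv2.GaussianBlur(g,(5,5),0),cv2.HOUGH_GRADIENT,1,20,param1=60,param2=12,minRadius=65,maxRadius=71)
    for q in h[0][:4]: print("tape",c[0]-.07+q[0]*.0005,c[1]-.07+q[1]*.0005,"r",q[2]*.5)
def tray(im,s,c=(.4906,.1676),z=.016):
    x0,y0=c[0]-.12,c[1]-.08
    g=cv2.cvtColor(plan(im,s,x0,x0+.24,y0,y0+.16,z),cv2.COLOR_BGR2GRAY)
    e=cv2.Canny(cv2.GaussianBlur(g,(3,3),0),20,60);d=np.minimum(cv2.distanceTransform(255-e,cv2.DIST_L2,3)*.5,6)
    best=[]
    t=np.linspace(-1,1,80)
    L=lambda a,b:np.r_[np.c_[t*a,0*t+b],np.c_[t*a,0*t-b],np.c_[0*t+a,t*b],np.c_[0*t-a,t*b]]
    M=np.r_[L(.087,.045),L(.082,.04)]
    for th in np.radians(np.arange(-7,3,.5)):
        q=M@np.array([[np.cos(th),np.sin(th)],[-np.sin(th),np.cos(th)]])
        for dx in np.arange(-.012,.0121,.001):
            for dy in np.arange(-.012,.0121,.001):
                i=((q+[c[0]+dx-x0,c[1]+dy-y0])/.0005).round().astype(int)
                best.append((d[i[:,1],i[:,0]].mean(),c[0]+dx,c[1]+dy,np.degrees(th)))
    best.sort();print("tray",np.array(best[:4]))
E
python3 - <<'E'
from t import *
s=st();s,im=snap("w12");tape(im,s,(.432,.284),.024)
tray(im,s)
go(.432,.284,.03,s)
E
```

```text
t 29.95 pos [0.4298 0.2397 0.2331] hx 87.3 z [-0.0018 -0.0013 -1.    ] w 0.9972697072784744 gf 0.0 nose 0.017
tape 0.42575 0.28575 r 33.35
tray [[ 1.1902  0.4866  0.1746 -3.5   ]
 [ 1.1936  0.4876  0.1746 -3.5   ]
 [ 1.1936  0.4866  0.1746 -4.    ]
 [ 1.1973  0.4876  0.1746 -4.    ]]
shift mm [ 44.6   0.4 203.1]
```

Request:
{"name": "drive_tool", "arguments": {
  "commands": [
    [[0, 0, 0], [23, -1, 25], -1],
    [[0, 0, 0], [45, -1, 55], -1],
    [[0, 0, 0], [45, -1, 80], -1],
    [[0, 0, 0], [45, -1, 80], -1],
    [[0, 0, 0], [45, -1, 80], -1]
  ]
}}

```text
t: 30.42
tool_pos: [0.4302, 0.2848, 0.1531]
tcp_rot: [[0.047, 0.999, -0.003], [0.999, -0.047, -0.002], [-0.002, -0.003, -1.0]]
force: [0.4, -0.1, -0.1]
grip_width: 1.0
grip_force: 0.0
```

```bash
python3 - <<'E'
from t import *
s=st();s,im=snap("w13");tape(im,s,(.429,.285),.024);tape(im,s,(.429,.285),.0)
for hi in((35,190,255),):
  for c in blob(im,(18,60,60),hi,3): print(cv2.contourArea(c),circ("wrist",c,.024,s),cv2.boundingRect(c))
print(w2px("wrist",[[.426,.2858,.024],[.432,.284,.024]],s))
go(.428,.2855,.026,s)
E
```

```text
t 30.42 pos [0.4302 0.2848 0.1531] hx 87.3 z [-0.0035 -0.002  -1.    ] w 1.0004385614603513 gf 0.0 nose 0.017
tape 0.42525 0.28675002 r 33.45
tape 0.42575002 0.28175002 r 35.2
2156.5 (array([0.426 , 0.2876]), 0.034248895943164825) (210, 140, 87, 87)
[[253.0806 187.1192]
 [261.0672 189.0488]]
shift mm [  0.8  -1.8 127.1]
```

```bash
python3 - <<'E'
from h import *
print(px2w("top",np.array([[150,272],[156,290],[135,402]])*.64,.16)[:,:2],px2w("top",np.array([[180,310],[168,402]])*.64,0.)[:,:2])
m=eyes.camera_model("wrist");print(np.array(m["hand_eye"])[:3,3])
E
```

```text
[[0.5643 0.4293]
 [0.5363 0.4152]
 [0.3626 0.4214]] [[0.5338 0.4333]
 [0.3687 0.4313]]
[ 0.0678 -0.001  -0.1252]
```

The drawer face is at y ≥ 0.415, which clears the camera. I'll descend on the tape.

Request:
{"name": "drive_tool", "arguments": {
  "commands": [
    [[0, 0, 0], [2, -4, 10], -1],
    [[0, 0, 0], [2, -4, 50], -1],
    [[0, 0, 0], [2, -4, 80], -1],
    [[0, 0, 0], [2, -4, 100], -1],
    [[0, 0, 0], [2, -4, 100], -1]
  ]
}}

```text
t: 30.88
tool_pos: [0.426, 0.2867, 0.052]
tcp_rot: [[0.048, 0.999, -0.004], [0.999, -0.048, -0.002], [-0.002, -0.004, -1.0]]
force: [-1.3, 0.0, -0.1]
grip_width: 1.001
grip_force: 0.0
```

Request:
{"name": "drive_tool", "arguments": {
  "commands": [
    [[0, 0, 0], [0, 0, 10], -1],
    [[0, 0, 0], [0, 0, 20], -1],
    [[0, 0, 0], [0, 0, 28], -1],
    [[0, 0, 0], [0, 0, 33], -1],
    [[0, 0, 0], [0, 0, 33], -1]
  ]
}}

```text
t: 31.3
tool_pos: [0.4267, 0.2879, 0.02]
tcp_rot: [[0.046, 0.999, -0.002], [0.999, -0.046, -0.001], [-0.001, -0.002, -1.0]]
force: [-0.6, 0.2, -0.2]
grip_width: 1.0
grip_force: 0.0
```

Request:
{"name": "drive_tool", "arguments": {
  "commands": [
    [[0, 0, 0], [0, 0, 0], -0.6],
    [[0, 0, 0], [0, 0, 0], 0],
    [[0, 0, 0], [0, 0, 0], 1],
    [[0, 0, 0], [0, 0, 0], 1],
    [[0, 0, 0], [0, 0, 0], 1]
  ]
}}

```text
t: 31.72
tool_pos: [0.4273, 0.2882, 0.0213]
tcp_rot: [[0.046, 0.999, -0.0], [0.999, -0.046, -0.0], [-0.0, -0.0, -1.0]]
force: [-0.8, -1.6, 5.5]
grip_width: 0.768
grip_force: 42.9
```

```bash
python3 - <<'E'
from t import *
s=st()
E
```

```text
t 31.72 pos [0.4273 0.2882 0.0213] hx 87.4 z [-0.0001 -0.0003 -1.    ] w 0.7682688631065512 gf 42.94757090857274 nose 0.017
```

Request:
{"name": "drive_tool", "arguments": {
  "commands": [
    [[0, 0, 0], [0, 0, -15], 1],
    [[0, 0, 0], [0, 0, -40], 1],
    [[0, 0, 0], [0, 0, -60], 1],
    [[0, 0, 0], [0, 0, -60], 1]
  ]
}}

```text
t: 32.05
tool_pos: [0.4293, 0.2893, 0.0843]
tcp_rot: [[0.046, 0.999, 0.004], [0.999, -0.046, 0.002], [0.002, 0.004, -1.0]]
force: [0.6, 0.1, -0.3]
grip_width: 0.767
grip_force: 45.4
```

```bash
python3 - <<'E'
from t import *
st()
R4=[[.397,.918,-.0044],[.918,-.397,-.0013],[-.003,-.004,-1]]
tray(cv2.imread("pics/w4.png"),dict(tcp_rot=R4,tool_pos=[.6241,.2495,.2466]))
R8=[[0.8763,0.4817,-.0007],[0.4815,-0.8759,0.031],[0.0143,-0.0275,-0.9995]]
tray(cv2.imread("pics/w8.png"),dict(tcp_rot=R8,tool_pos=[.545,.2517,.1794]))
R6=[[0.5882,0.8086,-0.0122],[0.8086,-0.5883,-0.0019],[-0.0087,-0.0088,-0.9999]]
tray(cv2.imread("pics/w6.png"),dict(tcp_rot=R6,tool_pos=[.6247,.1686,.1848]))
E
```

```text
t 32.05 pos [0.4293 0.2893 0.0843] hx 87.4 z [ 0.0043  0.002  -1.    ] w 0.7669171129056327 gf 45.44126326667538 nose 0.017
tray [[ 2.1979  0.4916  0.1746 -4.    ]
 [ 2.2036  0.4906  0.1746 -4.    ]
 [ 2.206   0.4916  0.1746 -3.5   ]
 [ 2.215   0.4906  0.1746 -3.5   ]]
tray [[ 1.7475  0.4936  0.1746 -4.    ]
 [ 1.7538  0.4946  0.1746 -4.    ]
 [ 1.7677  0.4936  0.1746 -3.5   ]
 [ 1.7683  0.4946  0.1746 -3.5   ]]
tray [[ 2.3104  0.4916  0.1696 -3.5   ]
 [ 2.3335  0.4916  0.1696 -4.    ]
 [ 2.3431  0.4916  0.1696 -3.    ]
 [ 2.3443  0.4916  0.1706 -3.5   ]]
```

Request:
{"name": "drive_tool", "arguments": {
  "commands": [
    [[0, 0, 0], [-28, 16, 0], 1],
    [[0, 0, 0], [-56, 33, 0], 1],
    [[0, 0, 0], [-84, 50, 0], 1],
    [[0, 0, 0], [-112, 66, 0], 1],
    [[0, 0, 0], [-112, 66, 0], 1]
  ]
}}

```text
t: 32.47
tool_pos: [0.4905, 0.1691, 0.0806]
tcp_rot: [[0.05, 0.999, 0.001], [0.999, -0.05, -0.002], [-0.002, 0.001, -1.0]]
force: [-0.1, 0.1, -1.1]
grip_width: 0.767
grip_force: 45.4
```

Request:
{"name": "drive_tool", "arguments": {
  "commands": [
    [[0, 0, 0], [0, 0, 20], 1],
    [[0, 0, 0], [0, 0, 35], 1],
    [[0, 0, 0], [0, 0, 35], 1],
    [[0, 0, 0], [0, 0, 35], 1]
  ]
}}

```text
t: 32.8
tool_pos: [0.4869, 0.1731, 0.045]
tcp_rot: [[0.046, 0.999, -0.003], [0.999, -0.046, -0.001], [-0.001, -0.003, -1.0]]
force: [0.1, 0.1, -0.6]
grip_width: 0.766
grip_force: 45.4
```

```bash
python3 - <<'E'
from t import *
s=st();s,im=snap("w14");tray(im,s,(.490,.172))
for z,y in((.016,.2185),(.016,.2135)):print(w2px("wrist",[[.44,y+.003,z],[.49,y,z],[.54,y-.003,z]],s))
g=plan(im,s,.46,.52,.20,.24,.016);g=cv2.cvtColor(g,cv2.COLOR_BGR2GRAY).astype(float)
for xs in(0,60,100):print((g[:,xs:xs+20].mean(1))[::4].round().astype(int))
E
```

```text
t 32.8 pos [0.4869 0.1731 0.045 ] hx 87.3 z [-0.0029 -0.001  -1.    ] w 0.7660530665740442 gf 45.41342238446305 nose 0.017
tray [[ 2.0401  0.487   0.169  -3.5   ]
 [ 2.0509  0.487   0.169  -4.    ]
 [ 2.061   0.487   0.171  -3.5   ]
 [ 2.0682  0.487   0.171  -3.    ]]
[[150.6887 146.678 ]
 [261.4467 147.739 ]
 [371.8593 149.7874]]
[[151.9991 157.5749]
 [261.9258 158.7459]
 [371.4751 160.645 ]]
[ 99  99 100 100 100  80  88 105  81  84 104  98  93  85  79  83  88  93
  98 107]
[ 89  95 100 100  83  87 105  81  81 105 101  99  97 100 103 106 110 117
 124 127]
[142 143 143 139 122 140 118  68 159 175 174 177 181 187 194 202 209 211
 211 209]
```

Request:
{"name": "drive_tool", "arguments": {
  "commands": [
    [[0, 0, 0], [-2.5, 2, 3], 1],
    [[0, 0, 0], [-2.5, 2, 8], 1],
    [[0, 0, 0], [-2.5, 2, 13], 1],
    [[0, 0, 0], [-2.5, 2, 16], 1],
    [[0, 0, 0], [-2.5, 2, 18], 1]
  ]
}}

```text
t: 33.27
tool_pos: [0.4893, 0.1705, 0.027]
tcp_rot: [[0.046, 0.999, -0.002], [0.999, -0.046, -0.001], [-0.001, -0.002, -1.0]]
force: [0.2, 0.3, -1.1]
grip_width: 0.765
grip_force: 45.4
```

Request:
{"name": "drive_tool", "arguments": {
  "commands": [
    [[0, 0, 0], [0, 0, 0.5], 1],
    [[0, 0, 0], [0, 0, 1], 1],
    [[0, 0, 0], [0, 0, 1], 1]
  ]
}}

```text
t: 33.52
tool_pos: [0.4896, 0.1705, 0.0265]
tcp_rot: [[0.046, 0.999, -0.001], [0.999, -0.046, -0.001], [-0.001, -0.001, -1.0]]
force: [1.1, 0.3, -0.8]
grip_width: 0.766
grip_force: 45.4
```

Request:
{"name": "drive_tool", "arguments": {
  "commands": [
    [[0, 0, 0], [0, 0, 1], 1],
    [[0, 0, 0], [0, 0, 1], 0.4],
    [[0, 0, 0], [0, 0, 1], -0.6],
    [[0, 0, 0], [0, 0, 1], -1],
    [[0, 0, 0], [0, 0, 1], -1]
  ]
}}

```text
t: 33.93
tool_pos: [0.4897, 0.1705, 0.0256]
tcp_rot: [[0.046, 0.999, -0.001], [0.999, -0.046, -0.001], [-0.001, -0.001, -1.0]]
force: [-0.3, 0.3, 0.8]
grip_width: 1.0
grip_force: 0.0
```

Request:
{"name": "drive_tool", "arguments": {
  "commands": [
    [[0, 0, 0], [0, 0, 0], -1],
    [[0, 0, 0], [0, 0, -15], -1],
    [[0, 0, 0], [0, 0, -50], -1],
    [[0, 0, 0], [0, 0, -90], -1],
    [[0, 0, 0], [0, 0, -130], -1]
  ]
}}

```text
t: 34.35
tool_pos: [0.4888, 0.1704, 0.1567]
tcp_rot: [[0.046, 0.999, -0.003], [0.999, -0.046, -0.001], [-0.001, -0.003, -1.0]]
force: [2.1, -0.3, 0.6]
grip_width: 1.0
grip_force: 0.0
```

Request:
{"name": "drive_tool", "arguments": {
  "commands": [
    [[0, 0, 0], [0, 0, -40], -1],
    [[0, 0, 0], [0, 0, -80], -1],
    [[0, 0, 0], [0, 0, -80], -1],
    [[0, 0, 0], [0, 0, -80], -1]
  ]
}}

```text
t: 34.68
tool_pos: [0.4913, 0.1709, 0.238]
tcp_rot: [[0.046, 0.999, 0.004], [0.999, -0.046, 0.0], [0.0, 0.004, -1.0]]
force: [-0.5, -0.5, -0.1]
grip_width: 1.002
grip_force: 0.0
```

```bash
python3 - <<'E'
from t import *
s=st();s,im=snap("w15");tape(im,s,(.489,.170),.028);tape(im,s,(.489,.170),.004)
for c in blob(im,(18,60,60),(35,190,255),3): print(cv2.contourArea(c),circ("wrist",c,.028,s),cv2.boundingRect(c))
tray(im,s,(.489,.170))
t=eyes.read_camera("top")
for n,lo,hi,z in(("red",(0,120,100),(8,255,255),.064),("yel",(22,150,100),(32,255,255),.075)):
  for c in blob(t,lo,hi,3):print(n,cv2.contourArea(c),circ("top",c,z)[0])
for c in blob(cv2.imread("pics/top0.png"),(22,150,100),(32,255,255),3):print("yel0",cv2.contourArea(c),circ("top",c,.075)[0])
E
```

```text
t 34.68 pos [0.4913 0.1709 0.238 ] hx 87.3 z [ 0.004   0.0003 -1.    ] w 1.0022744718359846 gf 0.0 nose 0.017
tape 0.48875 0.16875 r 33.55
tape 0.48825002 0.16475001 r 35.2
1236.5 (array([0.4893, 0.1694]), 0.03470395877957344) (221, 134, 67, 69)
tray [[ 1.2961  0.491   0.17   -3.    ]
 [ 1.3114  0.49    0.17   -3.    ]
 [ 1.3141  0.491   0.17   -2.5   ]
 [ 1.3147  0.491   0.17   -3.5   ]]
red 32189.5 [0.4262 0.3909]
red 635.5 [0.1039 0.0017]
red 340.0 [ 0.4209 -0.3042]
yel 2333.5 [ 0.1425 -0.3633]
yel 406.5 [ 0.6687 -0.1754]
yel 168.0 [ 0.8253 -0.1421]
yel0 400.5 [ 0.6686 -0.1757]
yel0 169.0 [ 0.8253 -0.1421]
yel0 120.0 [0.8689 0.0971]
```

The tape lies centred in the grey tray: (0.489,0.169) against tray centre (0.491,0.170), with radius matching at the height for lying on the tray floor. The varnish pot is where it was at the start. Handing in.

```bash
python3 -c "
from h import *
print(arm.finish_job())"
```

```text
the job is handed in; nothing more can be done
None
```

I placed all five pieces in their trays and handed the job in after about 35 s; the final camera check put the tape within 2 mm of the grey tray's centre and showed the varnish pot where it started, but I did not re-measure the green tin, and the hand-in returned no verdict.

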